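# Unload the curing station

## Robot

A 6-joint arm with a two-finger parallel gripper is mounted at the origin on the work surface. World frame = base frame: x ahead of the robot, y to its left, z up, the work surface at z = 0. Lengths are in m, angles in degrees, forces in N, time in s.
With the tool pointing down it reaches from about 0.4 to 0.825 m from the base axis. Payload 7 kg.
Tool frame: the origin (TCP) lies midway between the tips of the shut fingers; the grasp point (between the pads) lies 19 mm behind it; z points along the fingers, y is the direction in which the jaws open and shut (so a half turn about z gives the same grasp; the last joint's range is limited). The gripper opens to 88 mm and grips with 3 to 60 N. Pads are 19 mm wide; open, the fingers measure 130 mm over their backs; the gripper's body (78 mm by 193 mm) begins 47 mm behind the grasp point.
Start: joints at [-60.556, 20.546, 0.682, 0, -70.136, -16.507], TCP at [0.151, -0.658, 0.227] pointing down, gripper open.
Joint ranges: [-176.03, 176.03], [-82.01, 121.73], [-58.28, 71.71], [-173.87, 95.51], [-174.79, -0.11], [-173.66, 173.66]. Speed limits (degrees/s): [136.94, 136.94, 172.46, 180, 180, 180].

## Interface

Orientations are given as [roll, pitch, yaw] about the fixed x, y, z axes, in that order (R = Rz(yaw) Ry(pitch) Rx(roll)).
In Python, from plant import r gives the robot as it stands. The module is installed in compiled form; this text tells all that it offers.
- The arm moves only by the tool send_rows, never from a script. Its argument "motion" is a list of rows, each an object with "travel": the shift along the tool's x, y, z in m, a list of three; "spin": the turn about the tool's z in degrees. In form: [{"travel": [tx, ty, tz], "spin": spin}, ...]. A call has 1 to 5 rows; each row shifts and turns the pose as measured when the row begins, along the tool's axes as they then stand; what a row does not reach is not made up. A row lasts 1/12 s, in which the tool goes at most 41.7 mm and 7.16 degrees, less where a joint would pass 70% of its speed; a pose out of reach is approached as far as the arm can. A call is refused whole if a number of a shift passes 0.0417 or a number of a turn 7.16, either way. A call with a gripper value outside its range is refused whole. "gripper" is the gripper command: -1 is shut, 1 is fully open, values between are in proportion, set as the call begins (left out, the last holds). The fingers move at their own pace and stop on an object; "squeeze" is the grip in N (left out, the last holds). Time passes only in rows, so rows that do not move let the fingers close. It gives the time, the measured TCP pose, the force and the opening at its end, in the units of the state.
- r.get_state(): the state, without advancing time (a new reading comes with each control period).
- r.capture(name): name is "scene" or "side" or "wrist"; returns (picture, depth): 384x512x3 uint8, blue, green, red; 384x512 float32, m along the optical axis (not along the pixel's ray), 0 where there is no reading.
- r.get_calibration(name): a dict with "fov_y" (degrees; the focal length in pixels is half the picture's height over the tangent of half this angle, whatever the lens; pixels are square), "cx", "cy" (the principal point, pixels), "origin" and "orientation" of the camera in the world. Camera axes: x right, y down, z forward; pixel columns grow to the right and rows downward; lengths in m; the calibration is good to about 2 mm. A picture is of the moment at which its call begins: read the wrist's pose just before it. get_calibration takes no time and is no camera call; for the wrist camera it gives the pose at the moment of the call.
- r.close_job(): hands the job in, once; it reports no verdict.
Trained networks look in the newest picture that a camera, given by its name, has taken for a name from the list of things; names that differ only in an ending like _2 or _b are one class to them, and where a whole thing is asked for, a point or a joint stands for the part that bears it (a point fixed in the world has none). Each returns a list of dicts, best first, with "conf" (0 to 1); they miss things now and then, are a little off and sometimes report something else, mostly with a low value. They report only what shows in the picture. A call takes as long as a camera call. They do not tell look-alikes from the thing itself.
- r.boxes_of(camera, target): "at" ([x, y, z] in m, in the coordinates of the camera as it stood for that picture, good to about 4 mm: the middle of the surface that is visible of it).
- r.pinpoint(camera, target): "at" ([x, y, z] in m, in the coordinates of the camera as it stood for that picture, good to about 4 mm: a listed point, or the origin of a listed thing).
The state is a dict: "time_s": time; "joints": joint angles; "qd": joint speeds; "joint_torque": joint torques, N m; "tcp_pos": TCP position; "eef_rot": TCP orientation; "contact_force": force on the tool from outside, world axes, zero at the start; "moment": the same for the moment, N m; "gripper_width": finger opening in m.
Only numpy, scipy, OpenCV 4.12 (cv2) and the standard library are available. Lean on these libraries where they do the work, as an engineer would, in place of code of your own. Each camera call takes 0.05 s, during which the arm holds its last target. There are 200 camera calls.

## Task

First stop the curing station: press the red button on its control box fully down and let it spring back up. Then draw every grey probe housing straight out of its brass sleeve, in line with the sleeve and without wrenching it, and lay each one flat on the floor of the blue tray, none on top of another. When the sleeves are empty and all housings lie in the tray, slide the orange catch plate into the slot at the foot of the sleeve block until it is fully home; leave the other things on the bench where they are.

Things in the scene. Friction and masses are not known exactly. Their poses are not given: they have to be found in the camera images.
- block: Fixed sleeve block: grey base, aluminium saddle, white back, 4 brass sleeves lying level side by side, mouths to its own -x (robot) side. Origin: bench level, middle of front edge; x points into it, y along its width, z up. 120 deep, 300 wide, 95 high. Sleeves parallel to x: mouths at x = 0, axes 75 above the bench at y = -117, -39, 39, 117; bore 24, outside 39, 75 long.
- slot (a point): Middle of the mouth of the catch plate's slot under the block, at bench level (same point and axes as block). Slot 113 wide, 16 high, runs along +x on the bare bench; flared mouth from x = 0, straight sides from x = 17, solid stop at x = 110.
- tray: Blue open tray with a dark rubber floor, fixed to the bench. Origin at the centre of its underside. Inside 202 (own x) by 272 (own y), floor 5 above the bench, walls 5 thick, rim 24 above the bench.
- plate: Orange catch plate with two white lines, loose on the bench, 160 g: slab 110 x 110 x 10, behind it (-x) a tail 40 wide, 70 long, 10 thick with an upright black grip fin. Origin: centre of the slab's underside; x points from tail to leading edge (x = 55). Fully home the leading edge meets the slot's stop: origin at x = 55, y = 0 of the block, axes parallel, tail and fin outside.
- fin (a point): Middle of the top of the plate's black fin, 60 above the plate's underside and at x = -105 in the plate's frame. The fin is 36 long (plate x), 14 thick (plate y) and stands 50 above the tail.
- console: White control box, 85 x 90 x 50 high, fixed, with the red stop button on top. Origin at the centre of its underside.
- stop_top (a point): Centre of the top of the red button (36 mm wide, about 70 above the bench when up); moves down with it.
- stop (a joint): Travel of the red spring button: 0 up, 0.008 m fully down. It takes 1.5 N to start and 5 N to bottom out, and springs back by itself.
- caliper: Digital caliper lying on the bench, 170 long, leave alone. Origin under its middle.
- glue: White glue bottle with a red cap, 110 high, 50 wide, leave alone. Origin at its base.
- jar: Amber jar with a black lid, 75 high, 66 wide, leave alone. Origin at its base.
- mug: Blue mug, 90 high, 80 wide, leave alone. Origin at its base.
- housing0: Grey probe housing (may be absent), loose, 90 g: square body 26 x 26, 55 long, pointed nose 25 long, round shank 22.4 dia., 75 long. Origin: middle of the square body, on the axis; x points from nose to shank. Starts with its shank in the sleeve at block y = -117, shoulder 1 to 9 mm out of the mouth. Flat in the tray its origin is 18 above the bench.
- housing1: Grey probe housing (may be absent), loose, 90 g: square body 26 x 26, 55 long, pointed nose 25 long, round shank 22.4 dia., 75 long. Origin: middle of the square body, on the axis; x points from nose to shank. Starts with its shank in the sleeve at block y = -39, shoulder 1 to 9 mm out of the mouth. Flat in the tray its origin is 18 above the bench.
- housing2: Grey probe housing (may be absent), loose, 90 g: square body 26 x 26, 55 long, pointed nose 25 long, round shank 22.4 dia., 75 long. Origin: middle of the square body, on the axis; x points from nose to shank. Starts with its shank in the sleeve at block y = 39, shoulder 1 to 9 mm out of the mouth. Flat in the tray its origin is 18 above the bench.
- housing3: Grey probe housing (may be absent), loose, 90 g: square body 26 x 26, 55 long, pointed nose 25 long, round shank 22.4 dia., 75 long. Origin: middle of the square body, on the axis; x points from nose to shank. Starts with its shank in the sleeve at block y = 117, shoulder 1 to 9 mm out of the mouth. Flat in the tray its origin is 18 above the bench.
Mind the look-alikes: they are no part of the job. Leave any brown or purple look-alike of the housing3 alone.

How it is judged (in metres and radians):
On the way, in this order (a step that is already met when the one before it is completed fails the run):
1. the red button is pressed fully down (value of joint stop above 0.0068 m), for 0.05 s.
2. the red button is up again (value of joint stop below 0.0012 m), for 0.1 s.
3. every housing lies flat on the tray floor (x of housing0 in the frame of tray between -0.095 and 0.095 m and y of housing0 in the frame of tray between -0.13 and 0.13 m and z of each of housing0, housing1, housing2, housing3 in the frame of tray below 0.026 m and angle between housing0's own x axis and vertical between 1.44 and 1.7 rad and linear speed of each of housing0, housing1, housing2, housing3 below 0.02 m/s and x of housing1 in the frame of tray between -0.095 and 0.095 m and y of housing1 in the frame of tray between -0.13 and 0.13 m and angle between housing1's own x axis and vertical between 1.44 and 1.7 rad and x of housing2 in the frame of tray between -0.095 and 0.095 m and y of housing2 in the frame of tray between -0.13 and 0.13 m and angle between housing2's own x axis and vertical between 1.44 and 1.7 rad and x of housing3 in the frame of tray between -0.095 and 0.095 m and y of housing3 in the frame of tray between -0.13 and 0.13 m and angle between housing3's own x axis and vertical between 1.44 and 1.7 rad), for 0.2 s.
4. the catch plate is fully home in the slot (x of plate in the frame of block above 0.049 m and y of plate in the frame of block between -0.004 and 0.004 m and height (world z) of plate below 0.006 m and angle between the x axis of plate and the x axis of block, either way round below 0.05 rad and linear speed of plate below 0.02 m/s), for 0.2 s.
At the end, for the whole second after the job is handed in: Each housing present rests on the tray floor (origin within 95 mm in x and 130 mm in y of the tray centre, under 26 mm high, level to 0.13 rad). Plate origin past 49 mm in the block frame (55 is home), within 4 mm sideways and 0.05 rad, flat, at rest. Button up (all of step 3 and all of step 4 and value of joint stop below 0.0012 m); the robot touches nothing.
It fails at once if a housing is wrenched: more than 60 N between it and the sleeve block (contact force between any of housing0, housing1, housing2, housing3 and block above 60 N).
It fails at once if the caliper, glue bottle, jar or mug is moved more than 30 mm (distance of any of caliper, glue, jar, mug from where it was at the start of the episode above 0.03 m).
It fails at once if the glue bottle, jar or mug is tipped over (angle between any of glue, jar, mug's own z axis and vertical above 0.5 rad).
Of housing0, housing1, housing2, housing3 only 3 to 4 are there at a start; the rules pass over those that are not, and their reading is None.
At some moment in a run one of plate may be knocked a few centimetres aside while the robot is not near it.
Once in a run the grip may slacken for a moment while it holds something.
It also fails if it takes over 210 s, if anything falls off the work surface, if the arm or the gripper's body presses on something with over 40 N, if the wrist force passes 120 N, or if a joint passes its speed limit or range.

## Working session

There is one attempt and no reset: what is moved stays moved. The work goes in short steps, Python scripts to look and compute and a tool call to move; the robot and the scene stay as the last step left them, time stands still between calls to the robot, and variables do not carry over. Pictures are saved under pics/ and viewed, about 12 in all and at most 16, crops included, and the job is handed in when it is done.

Besides the shell and the picture viewer there is one more tool, called after "Call:" as name(argument=value, ...) on one line, values as JSON. send_rows: Moves the arm, as the interface text tells. Its arguments: {"type":"object","properties":{"motion":{"type":"array"},"gripper":{"type":"number"},"squeeze":{"type":"number"}},"required":["motion"]}

```bash
mkdir -p pics; cat > h.py <<'E'
import numpy as np, cv2
from scipy.spatial.transform import Rotation as R
from plant import r
def rot(e): return R.from_euler('xyz',e,degrees=True).as_matrix()
def pose(c):
    k=r.get_calibration(c); o=np.array(k['orientation'],float)
    M=o if o.shape==(3,3) else (rot(o) if o.size==3 else R.from_quat(o).as_matrix())
    return M,np.array(k['origin']),k
def toworld(c,p,P=None):
    M,o,k=P or pose(c); return M@np.array(p)+o
def find(c,t,n=3,f=None):
    P=pose(c); return [(round(d['conf'],2),np.round(toworld(c,d['at'],P),4).tolist()) for d in (f or r.pinpoint)(c,t)[:n]]
def cloud(c,depth,P=None):
    M,o,k=P or pose(c); h,w=depth.shape; f=h/2/np.tan(np.radians(k['fov_y'])/2)
    v,u=np.mgrid[:h,:w]; X=np.stack([(u-k['cx'])/f*depth,(v-k['cy'])/f*depth,depth],-1)
    return X@M.T+o
def st():
    s=r.get_state(); print(round(s['time_s'],2),np.round(s['tcp_pos'],4),np.round(s['eef_rot'],2),np.round(s['contact_force'],1),round(s['gripper_width'],4)); return s
E
python3 - <<'E'
from h import *
st(); print(r.get_calibration('scene'));print(r.get_calibration('side'));print(r.get_calibration('wrist'))
for c in('scene','side'):
    im,d=r.capture(c); cv2.imwrite(f'pics/{c}0.png',im); np.save(c+'0.npy',d)
    for t in ['block','tray','plate','fin','stop_top','console','housing0','glue','jar','mug','caliper']:
        print(c,t,find(c,t,5))
E
```

```text
0.0 [ 0.151  -0.6574  0.2256] [ 1.7991e+02 -1.0000e-02 -1.6707e+02] [-0.3  0.2 -0.6] 0.0879
{'fov_y': 43.953093086147184, 'cx': 252.16332847096925, 'cy': 190.05892812696143, 'origin': array([ 0.897256  , -0.73461138,  1.09071112]), 'orientation': array([-142.43067211,   -0.91215624,   29.51999308])}
{'fov_y': 43.49471763945617, 'cx': 259.4280631338428, 'cy': 194.77203666527762, 'origin': array([0.33644878, 1.17103571, 1.13620525]), 'orientation': array([-1.30030781e+02,  3.79484246e-02, -1.70919836e+02])}
{'fov_y': 63.51696916618367, 'cx': 255.46875256975656, 'cy': 187.7192779968841, 'origin': array([ 0.08586069, -0.67171951,  0.38413241]), 'orientation': array([ 1.65569990e+02, -7.98296984e-02,  1.02921126e+02])}
scene block [(0.76, [0.5806, -0.278, -0.0052])]
scene tray [(0.92, [0.5779, 0.2964, 0.002]), (0.64, [0.5822, -0.278, -0.0029]), (0.32, [0.5816, -0.2845, -0.0025])]
scene plate [(0.86, [0.5678, -0.003, -0.0025])]
scene fin [(0.56, [0.4709, -0.0152, 0.0585])]
scene stop_top []
scene console [(0.78, [0.681, -0.0084, -0.0019]), (0.4, [0.5336, -0.3934, 0.0723])]
scene housing0 [
[... 662 characters left out ...]
 -0.0153, 0.0595]), (0.72, [0.5667, 0.0038, -0.0008]), (0.29, [0.7708, 0.1426, -0.0014])]
side stop_top [(0.38, [0.6744, -0.01, 0.0711])]
side console [(0.67, [0.6813, -0.0045, -0.0028]), (0.42, [0.6794, -0.0068, 0.0728]), (0.31, [0.4683, -0.0177, 0.063]), (0.16, [0.5366, -0.3906, 0.075])]
side housing0 [(0.82, [0.2729, -0.3727, 0.0095]), (0.79, [0.4853, -0.5043, 0.0118]), (0.76, [0.3749, -0.1473, 0.0134]), (0.53, [0.5704, -0.1619, 0.0708]), (0.52, [0.5378, -0.3913, 0.0765])]
side glue [(0.59, [0.7704, 0.1408, -0.0044]), (0.47, [0.3541, 0.3624, -0.0035])]
side jar [(0.92, [0.7696, -0.1526, 0.0028])]
side mug [(0.6, [0.4699, -0.0178, 0.0623]), (0.58, [0.7893, 0.023, -0.0009])]
side caliper []
```

View pics/scene0.png

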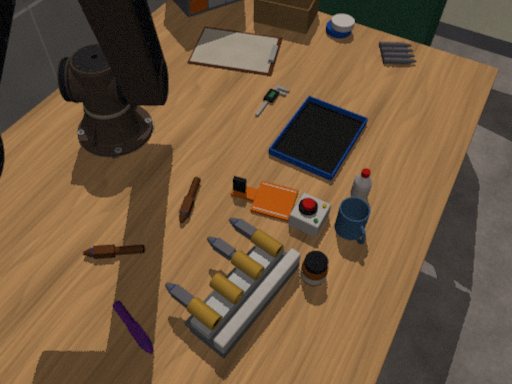

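View pics/side0.png

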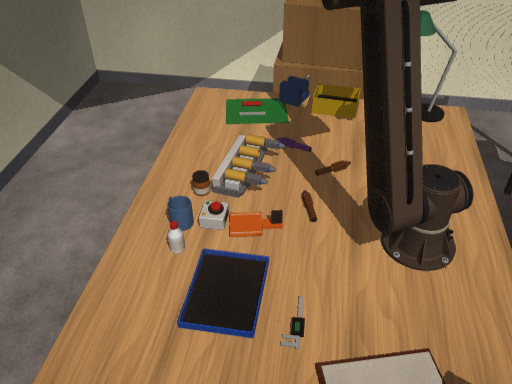

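The scene picture shows sleeves at y=+117 (250,235), +39 (235,260) and -117 (195,305) holding housings. The one at -39 (225,288) is empty. The brown and purple look-alikes lie on the bench, and the plate is at (270,200). The side picture agrees. Next I fit poses from depth.

```bash
python3 - <<'E'
from h import *
for c in('scene','side'):
    im=cv2.imread(f'pics/{c}0.png'); d=np.load(c+'0.npy'); W=cloud(c,d); hsv=cv2.cvtColor(im,cv2.COLOR_BGR2HSV)
    x,y,z=W[...,0],W[...,1],W[...,2]; H,S,V=cv2.split(hsv)
    near=lambda cx,cy,rr:(np.hypot(x-cx,y-cy)<rr)&(d>0)
    def rect(name,m):
        P=W[m]; 
        if len(P)<10: print(c,name,len(P));return
        (ce,sz,a)=cv2.minAreaRect(P[:,:2].astype(np.float32)); print(c,name,len(P),np.round(ce,4),np.round(sz,3),round(a,1),'zmed',np.round(np.median(P[:,2]),4))
    rect('back',near(.66,-.3,.25)&(z>.085)&(z<.105)&(S<60))
    rect('block',near(.64,-.29,.25)&(z>.02)&(z<.11)&(S<60)&(V>90))
    br=near(.6,-.28,.2)&(S>100)&(H>15)&(H<30)&(z>.078)&(z<.105)
    rect('brass',br)
    rect('plate',near(.55,0,.12)&(S>150)&(H<16)&(z<.02)&(z>0.004))
    rect('fin',near(.47,-.015,.05)&(V<60)&(z>.05)&(z<.07))
    rect('tray',near(.58,.29,.22)&(S>120)&(H>105)&(H<128)&(z>.012)&(z<.03))
    rect('btn',near(.675,-.007,.05)&(S>150)&((H<6)|(H>174))&(z>.055))
    m=near(.56,-.28,.16)&(S<80)&(z>.08)&(z<.098)&(x<.585)
    n,l,s,ce=cv2.connectedComponentsWithStats(m.astype(np.uint8))
    for i in range(1,n):
        if s[i,4]>12: rect('hous',l==i)
E
```

```text
scene back 274 [ 0.5532 -0.28  ] [0.258 0.057] 81.6 zmed 0.0863
scene block 2516 [ 0.6107 -0.2357] [0.4   0.203] 81.6 zmed 0.0675
scene brass 1912 [ 0.6193 -0.2888] [0.272 0.082] 81.3 zmed 0.0898
scene plate 1279 [ 0.5399 -0.0064] [0.178 0.114] 10.3 zmed 0.0083
scene fin 65 [ 0.4708 -0.0203] [0.037 0.016] 10.4 zmed 0.0574
scene tray 698 [0.5784 0.291 ] [0.289 0.214] 89.7 zmed 0.0198
scene btn 146 [ 0.6751 -0.0054] [0.035 0.04 ] 20.3 zmed 0.0714
scene hous 139 [ 0.5659 -0.1623] [0.028 0.039] 83.6 zmed 0.0843
scene hous 227 [ 0.5531 -0.2402] [0.028 0.064] 82.7 zmed 0.0845
scene hous 251 [ 0.5379 -0.3948] [0.027 0.053] 81.2 zmed 0.0849
side back 165 [ 0.568  -0.2776] [0.265 0.11 ] 78.4 zmed 0.0876
side block 1070 [ 0.6215 -0.2339] [0.386 0.246] 70.6 zmed 0.0678
side brass 602 [ 0.648  -0.2865] [0.291 0.156] 74.8 zmed 0.0905
side plate 860 [ 0.5388 -0.0057] [0.181 0.123] 11.9 zmed 0.0106
side fin 39 [ 0.469  -0.0156] [0.03  0.013] 22.9 zmed 0.0589
side tray 834 [0.5776 0.2932] [0.286 0.213] 89.8 zmed 0.0214
side btn 80 [ 0.6749 -0.0025] [0.031 0.037] 34.8 zmed 0.0725
side hous 73 [ 0.5294 -0.3891] [0.032 0.073] 78.2 zmed 0.0857
side hous 92 [ 0.548  -0.2366] [0.034 0.075] 80.7 zmed 0.0863
side hous 72 [ 0.5524 -0.1625] [0.062 0.034] 0.1 zmed 0.0863
```

Call:
send_rows(motion=[{"travel": [0,0,0],"spin": 7.1},{"travel": [0,0,0],"spin": 7.1},{"travel": [0,0,0],"spin": 7.1},{"travel": [-0.02,0.034,0],"spin": 0},{"travel": [-0.02,0.034,0],"spin": 0}], gripper=-1)

```text
time_s: 1.62
tcp_pos: [0.1981, -0.5995, 0.2247]
eef_rot: [180.0, -0.1, 170.5]
contact_force: [2.3, -0.2, 0.9]
gripper_width: 0.0598
```

Call:
send_rows(motion=[{"travel": [-0.02,0.034,0],"spin": 0},{"travel": [-0.02,0.034,0],"spin": 0},{"travel": [-0.02,0.034,0],"spin": 0},{"travel": [-0.02,0.034,0],"spin": 0},{"travel": [-0.02,0.034,0],"spin": 0}])

```text
time_s: 2.03
tcp_pos: [0.328, -0.4426, 0.224]
eef_rot: [-180.0, -0.1, 170.1]
contact_force: [0.7, -0.6, -1.4]
gripper_width: 0.0265
```

Call:
send_rows(motion=[{"travel": [-0.02,0.034,0],"spin": 0},{"travel": [-0.02,0.034,0],"spin": 0},{"travel": [-0.02,0.034,0],"spin": 0},{"travel": [-0.02,0.034,0],"spin": 0},{"travel": [-0.02,0.034,0],"spin": 0}])

```text
time_s: 2.45
tcp_pos: [0.4604, -0.2836, 0.226]
eef_rot: [-179.9, 0.1, 170.2]
contact_force: [1.3, -1.0, 0.3]
gripper_width: 0.0004
```

```bash
python3 - <<'E'
from h import *
st(); P=pose('wrist'); im,d=r.capture('wrist'); cv2.imwrite('pics/w1.png',im); np.save('w1.npy',d)
for t in ['block','housing0','slot']:
    print(t,[(round(q['conf'],2),np.round(toworld('',q['at'],P),4).tolist()) for q in r.pinpoint('wrist',t)])
W=cloud('',d,P); np.save('w1W.npy',W)
x,y,z=[W[...,i] for i in range(3)]; H,S,V=cv2.split(cv2.cvtColor(im,cv2.COLOR_BGR2HSV))
m=(z>.083)&(z<.095)&(S<70)&(x<.62)&(y<-.1)
n,l,s,ce=cv2.connectedComponentsWithStats(m.astype(np.uint8))
for i in range(1,n):
    if s[i,4]>100:
        p=W[l==i]; a=cv2.minAreaRect(p[:,:2].astype(np.float32)); print(s[i],np.round(a[0],4),np.round(a[1],4),round(a[2],1),np.median(p[:,2]))
m=(z>.078)&(S>100)&(H>15)&(H<30)
print(cv2.minAreaRect(W[m][:,:2].astype(np.float32)))
n,l,s,ce=cv2.connectedComponentsWithStats(m.astype(np.uint8))
for i in range(1,n):
    if s[i,4]>100:
        p=W[l==i]; a=cv2.minAreaRect(p[:,:2].astype(np.float32)); print('brass',np.round(a[0],4),np.round(a[1],4),round(a[2],1))
E
```

```text
2.45 [ 0.4604 -0.2836  0.226 ] [-1.7994e+02  1.2000e-01  1.7016e+02] [ 1.3 -1.   0.3] 0.0004
block []
housing0 [(0.7, [0.481, -0.4941, 0.0111]), (0.64, [0.2649, -0.3725, 0.0119]), (0.61, [0.37, -0.1445, 0.0139]), (0.55, [0.6801, -0.005, 0.0014])]
slot []
((0.5229262113571167, -0.2607221007347107), (0.2873605191707611, 0.1499660462141037), 39.75529098510742)
brass [ 0.4223 -0.2793] [0.002  0.0585] 76.1
brass [ 0.4236 -0.2733] [0.002  0.0589] 84.1
brass [ 0.5357 -0.2614] [0.2552 0.1276] 30.7
```

View pics/w1.png

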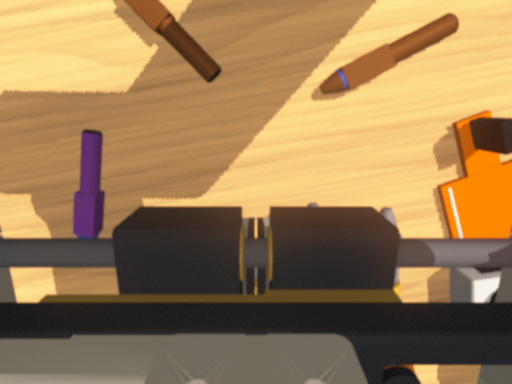

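Call:
send_rows(motion=[{"travel": [-0.02,0.034,0],"spin": 0},{"travel": [-0.02,0.034,0],"spin": 0},{"travel": [-0.02,0.034,0],"spin": 0},{"travel": [-0.02,0.034,0],"spin": 0},{"travel": [-0.02,0.034,0],"spin": 0}])

```text
time_s: 3.07
tcp_pos: [0.5849, -0.1394, 0.2268]
eef_rot: [-179.9, 0.1, 169.4]
contact_force: [1.2, -1.6, -0.2]
gripper_width: 0.0004
```

Call:
send_rows(motion=[{"travel": [-0.02,0.034,0.02],"spin": 0},{"travel": [-0.02,0.034,0.02],"spin": 0},{"travel": [-0.01,0.034,0.03],"spin": 0},{"travel": [0,0,0.02],"spin": 0},{"travel": [0,0,0],"spin": 0}])

```text
time_s: 3.48
tcp_pos: [0.6555, -0.0536, 0.1404]
eef_rot: [-179.9, 0.4, 169.1]
contact_force: [-1.4, -0.3, -1.4]
gripper_width: 0.0006
```

The wrist picture is mostly blocked by the gripper: block hidden, only the look-alikes and the plate (490,180) show. I continue to the button.

Call:
send_rows(motion=[{"travel": [-0.007,0.028,0],"spin": -2.4},{"travel": [-0.007,0.026,0.01],"spin": 0},{"travel": [0,0,0.02],"spin": 0},{"travel": [0,0,0.02],"spin": 0},{"travel": [0,0,0],"spin": 0}])

```text
time_s: 3.9
tcp_pos: [0.6796, -0.0099, 0.093]
eef_rot: [-179.8, 0.5, 171.2]
contact_force: [-0.3, -0.5, -1.2]
gripper_width: 0.0006
```

```bash
python3 - <<'E'
from h import *
s=st(); k=rot(s['eef_rot']).T
print('to button, tool axes',np.round(k@(np.array([.675,-.004,.071])-s['tcp_pos']),4))
E
```

```text
3.9 [ 0.6796 -0.0099  0.093 ] [-179.83    0.49  171.19] [-0.3 -0.5 -1.2] 0.0006
to button, tool axes [0.0057 0.0052 0.0219]
```

Call:
send_rows(motion=[{"travel": [0.005,0.005,0.01],"spin": 0},{"travel": [0,0,0.01],"spin": 0},{"travel": [0,0,0.005],"spin": 0},{"travel": [0,0,0.004],"spin": 0},{"travel": [0,0,0.004],"spin": 0}])

```text
time_s: 4.32
tcp_pos: [0.6776, -0.0081, 0.0657]
eef_rot: [-179.9, 0.9, 171.0]
contact_force: [-15.4, 6.3, 37.9]
gripper_width: 0.0005
```

Call:
send_rows(motion=[{"travel": [0,0,0.003],"spin": 0},{"travel": [0,0,0.002],"spin": 0}])

```text
time_s: 4.48
tcp_pos: [0.6773, -0.008, 0.0664]
eef_rot: [-179.9, 1.0, 171.0]
contact_force: [-5.3, 2.3, 6.1]
gripper_width: 0.0008
```

Call:
send_rows(motion=[{"travel": [0,0,0.002],"spin": 0},{"travel": [0,0,0.002],"spin": 0},{"travel": [0,0,0.002],"spin": 0}])

```text
time_s: 4.73
tcp_pos: [0.6774, -0.008, 0.0662]
eef_rot: [-180.0, 1.2, 171.1]
contact_force: [-5.9, 2.4, 13.3]
gripper_width: 0.0005
```

```bash
python3 - <<'E'
from h import *
st(); im,d=r.capture('side'); cv2.imwrite('pics/b.png',cv2.resize(im[170:270,150:300],None,fx=4,fy=4))
print(find('side','stop_top'),find('side','console'))
E
```

```text
4.73 [ 0.6774 -0.008   0.0662] [-179.96    1.17  171.11] [-5.9  2.4 13.3] 0.0005
[(0.74, [0.5724, -0.1627, 0.0708]), (0.37, [0.6777, -0.007, 0.0658])] [(0.77, [0.6821, -0.0054, 0.0015])]
```

View pics/b.png

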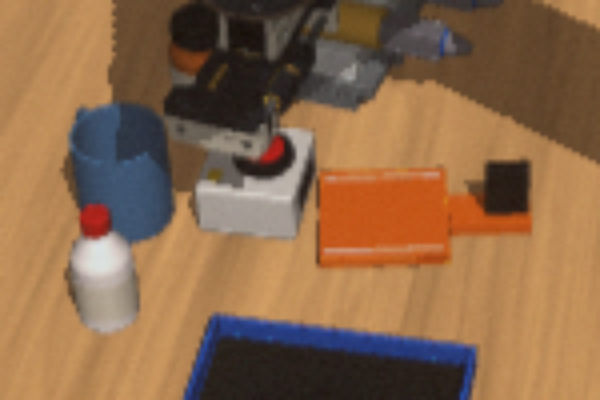

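The fingers are on the red button (265,150), with a steady 13 N at z 0.066, so it has bottomed. I release it and go to the y=+117 housing.

Call:
send_rows(motion=[{"travel": [0,0,-0.02],"spin": 0},{"travel": [0,0,-0.03],"spin": 0},{"travel": [0,0,-0.03],"spin": 0},{"travel": [0,0,-0.03],"spin": 0},{"travel": [0,0,-0.02],"spin": 0}], gripper=-1)

```text
time_s: 5.3
tcp_pos: [0.6718, -0.0092, 0.1974]
eef_rot: [-179.8, 0.7, 171.1]
contact_force: [0.7, 0.8, -0.0]
gripper_width: 0.0008
```

Call:
send_rows(motion=[{"travel": [0.015,-0.034,0],"spin": 0},{"travel": [0.015,-0.034,0],"spin": 0},{"travel": [0.015,-0.034,0],"spin": 0},{"travel": [0.015,-0.034,0],"spin": 0},{"travel": [0.015,-0.033,0],"spin": 0}], gripper=0.14)

```text
time_s: 5.72
tcp_pos: [0.5758, -0.1652, 0.2054]
eef_rot: [-179.9, 1.7, 171.6]
contact_force: [0.7, -1.8, -0.1]
gripper_width: 0.0283
```

```bash
cat >> h.py <<'E'
def bw(a,b,z,yaw=-8.5):
    c,s=np.cos(np.radians(yaw)),np.sin(np.radians(yaw)); return np.array([c*a-s*b,s*a+c*b,z])
def to(T):
    s=st(); print('tool-axes shift',np.round(rot(s['eef_rot']).T@(np.array(T)-s['tcp_pos']),4))
E
python3 - <<'E'
from h import *
to(bw(.595,-.0763,.066))
im,d=r.capture('side'); print(find('side','stop_top'))
E
```

```text
5.72 [ 0.5758 -0.1652  0.2054] [-179.91    1.69  171.58] [ 0.7 -1.8 -0.1] 0.0283
tool-axes shift [0.003  0.0022 0.1394]
[(0.74, [0.5377, -0.3897, 0.0754]), (0.54, [0.6758, -0.0072, 0.0722])]
```

Call:
send_rows(motion=[{"travel": [0.003,0.002,0.025],"spin": 0},{"travel": [0,0,0.03],"spin": 0},{"travel": [0,0,0.025],"spin": 0},{"travel": [0,0,0],"spin": 0}])

```text
time_s: 6.15
tcp_pos: [0.5748, -0.1687, 0.1281]
eef_rot: [-180.0, 2.2, 171.1]
contact_force: [-0.4, 0.3, 0.1]
gripper_width: 0.0499
```

```bash
python3 - <<'E'
from h import *
to(bw(.595,-.0763,.066))
im,d=r.capture('scene'); cv2.imwrite('pics/g.png',cv2.resize(im[180:360,150:350],None,fx=4,fy=3.3))
E
```

```text
6.15 [ 0.5748 -0.1687  0.1281] [-179.96    2.23  171.07] [-0.4  0.3  0.1] 0.0499
tool-axes shift [0.0009 0.0056 0.0621]
```

View pics/g.png

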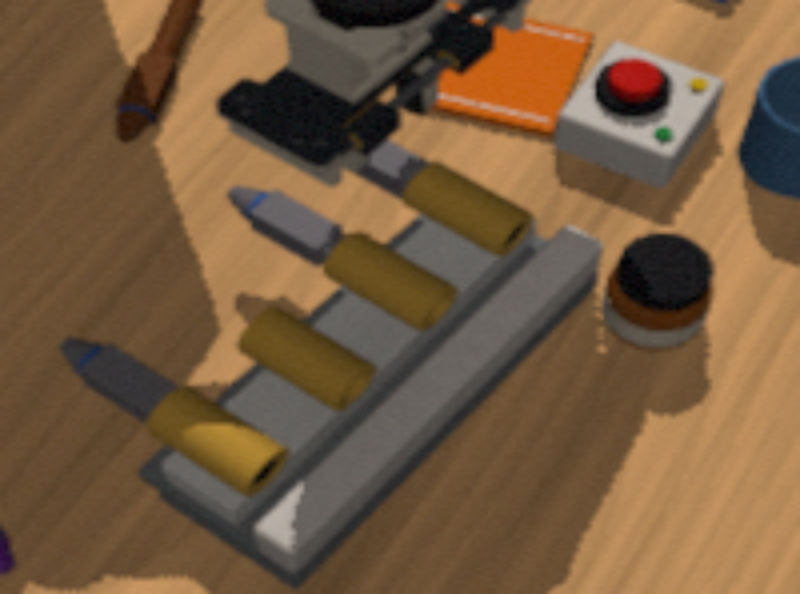

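The red button at (635,80) is up. The gripper straddles the y=+117 housing, body at (400,165), and three housings are confirmed. I descend.

Call:
send_rows(motion=[{"travel": [0.001,0.006,0.02],"spin": -0.5},{"travel": [0,0,0.025],"spin": 0},{"travel": [0,0,0.014],"spin": 0},{"travel": [0,0,0],"spin": 0}])

```text
time_s: 6.53
tcp_pos: [0.5843, -0.1633, 0.0779]
eef_rot: [-179.9, 3.0, 171.8]
contact_force: [0.3, -0.3, 0.9]
gripper_width: 0.0501
```

```bash
python3 - <<'E'
from h import *
to(bw(.595,-.0763,.066))
E
```

```text
6.53 [ 0.5843 -0.1633  0.0779] [-179.87    2.96  171.79] [ 0.3 -0.3  0.9] 0.0501
tool-axes shift [ 0.0076 -0.0011  0.0115]
```

Call:
send_rows(motion=[{"travel": [0.0075,-0.001,0.005],"spin": 0},{"travel": [0,0,0.006],"spin": 0},{"travel": [0,0,0],"spin": 0}])

```text
time_s: 6.78
tcp_pos: [0.5797, -0.1632, 0.0703]
eef_rot: [-179.9, 3.3, 171.9]
contact_force: [-0.4, 0.6, -0.4]
gripper_width: 0.0498
```

```bash
python3 - <<'E'
from h import *
to(bw(.595,-.0763,.066)); print(np.round(r.get_state()['joints'],1))
E
```

```text
6.78 [ 0.5797 -0.1632  0.0703] [-179.85    3.25  171.88] [-0.4  0.6 -0.4] 0.0498
tool-axes shift [ 0.0027 -0.0005  0.0042]
[   3.4   20.3  -23.1    1.1  -43.5 -102.3]
```

Call:
send_rows(motion=[{"travel": [0.001,0,0.003],"spin": 0},{"travel": [0,0,0],"spin": 0},{"travel": [0,0,0],"spin": 0},{"travel": [0,0,0],"spin": 0}], gripper=-1, squeeze=25)

```text
time_s: 7.12
tcp_pos: [0.5804, -0.1632, 0.0702]
eef_rot: [-179.9, 3.5, 171.9]
contact_force: [0.2, -0.2, 0.1]
gripper_width: 0.0287
```

Call:
send_rows(motion=[{"travel": [0,0,0],"spin": 0}])

```text
time_s: 7.2
tcp_pos: [0.5806, -0.1632, 0.0706]
eef_rot: [-179.9, 3.5, 171.9]
contact_force: [-0.2, 0.5, -0.0]
gripper_width: 0.0264
```

Call:
send_rows(motion=[{"travel": [0,0,0],"spin": 0},{"travel": [0,0,0.002],"spin": 0},{"travel": [0.002,0,0.006],"spin": 0},{"travel": [0,0,0.002],"spin": 0}], gripper=-0.2)

```text
time_s: 7.53
tcp_pos: [0.5797, -0.1631, 0.0606]
eef_rot: [-179.9, 3.6, 171.9]
contact_force: [-0.7, -0.3, -0.3]
gripper_width: 0.035
```

Call:
send_rows(motion=[{"travel": [0,0,0.001],"spin": 0},{"travel": [0,0,0],"spin": 0},{"travel": [0,0,0],"spin": 0}], gripper=-1, squeeze=40)

```text
time_s: 7.78
tcp_pos: [0.5792, -0.1631, 0.0583]
eef_rot: [-179.9, 3.5, 171.9]
contact_force: [-0.4, 0.3, 2.5]
gripper_width: 0.0257
```

Call:
send_rows(motion=[{"travel": [0,0,0],"spin": 0}])

```text
time_s: 7.87
tcp_pos: [0.5792, -0.1631, 0.0583]
eef_rot: [-179.9, 3.5, 171.9]
contact_force: [-1.0, 0.4, 1.4]
gripper_width: 0.0261
```

Call:
send_rows(motion=[{"travel": [0.01,0,-0.0006],"spin": 0},{"travel": [0.015,0,-0.001],"spin": 0}])

```text
time_s: 8.03
tcp_pos: [0.5556, -0.1596, 0.0581]
eef_rot: [-179.9, 3.6, 171.9]
contact_force: [-0.2, -0.8, -0.4]
gripper_width: 0.0258
```

```bash
python3 - <<'E'
from h import *
s=st(); d=s['tcp_pos']-np.array([.5792,-.1631,.0583]); print(d, np.degrees(np.arctan2(d[1],d[0])),s['moment'])
E
```

```text
8.03 [ 0.5556 -0.1596  0.0581] [-179.86    3.59  171.91] [-0.2 -0.8 -0.4] 0.0258
[-0.02360821  0.00347026 -0.00023607] 171.63775545066247 [ 0.05665762  0.20256015 -0.00782293]
```

Straight and force-free. I keep pulling.

Call:
send_rows(motion=[{"travel": [0.02,0,-0.0012],"spin": 0},{"travel": [0.02,0,-0.0012],"spin": 0},{"travel": [0.02,0,-0.0012],"spin": 0}])

```text
time_s: 8.28
tcp_pos: [0.4926, -0.1509, 0.057]
eef_rot: [-179.9, 3.5, 171.9]
contact_force: [-0.4, 0.7, 0.4]
gripper_width: 0.0257
```

Call:
send_rows(motion=[{"travel": [0.025,0,-0.0015],"spin": 0},{"travel": [0,0,-0.03],"spin": 0},{"travel": [0,0,-0.035],"spin": 0},{"travel": [0,0,0],"spin": 0}])

```text
time_s: 8.62
tcp_pos: [0.4504, -0.1465, 0.1203]
eef_rot: [-179.8, 2.9, 171.8]
contact_force: [0.7, 0.0, -0.8]
gripper_width: 0.0256
```

```bash
python3 - <<'E'
from h import *
to([.565,.378,.13])
E
```

```text
8.62 [ 0.4504 -0.1465  0.1203] [-179.78    2.87  171.77] [ 0.7  0.  -0.8] 0.0256
tool-axes shift [-0.0388  0.5355 -0.0098]
```

Call:
send_rows(motion=[{"travel": [0,0.03,-0.01],"spin": -4.1},{"travel": [0,0.03,-0.01],"spin": -4.1},{"travel": [-0.009,0.04,0],"spin": 0},{"travel": [-0.009,0.04,0],"spin": 0},{"travel": [-0.009,0.04,0],"spin": 0}])

```text
time_s: 9.03
tcp_pos: [0.478, 0.0331, 0.1437]
eef_rot: [-179.5, 3.1, 179.7]
contact_force: [1.1, -1.1, -0.8]
gripper_width: 0.026
```

Call:
send_rows(motion=[{"travel": [-0.009,0.04,0],"spin": 0},{"travel": [-0.009,0.04,0],"spin": 0},{"travel": [-0.009,0.04,0],"spin": 0},{"travel": [-0.009,0.04,0],"spin": 0},{"travel": [-0.009,0.04,0],"spin": 0}])

```text
time_s: 9.45
tcp_pos: [0.5196, 0.2376, 0.1459]
eef_rot: [-179.7, 3.2, 179.6]
contact_force: [1.5, -0.3, -0.9]
gripper_width: 0.0256
```

```bash
python3 - <<'E'
from h import *
to([.565,.372,.13])
E
```

```text
9.45 [0.5196 0.2376 0.1459] [-179.71    3.21  179.65] [ 1.5 -0.3 -0.9] 0.0256
tool-axes shift [-0.0436  0.1348  0.0177]
```

Call:
send_rows(motion=[{"travel": [-0.012,0.038,0.006],"spin": 0},{"travel": [-0.011,0.036,0.006],"spin": 0},{"travel": [-0.011,0.035,0.006],"spin": 0},{"travel": [-0.01,0.023,0],"spin": 0},{"travel": [0,0,0],"spin": 0}])

```text
time_s: 9.87
tcp_pos: [0.564, 0.3818, 0.128]
eef_rot: [-179.8, 3.3, 180.0]
contact_force: [1.0, 0.1, 0.3]
gripper_width: 0.0257
```

```bash
python3 - <<'E'
from h import *
to([.565,.372,.012])
E
```

```text
9.87 [0.564  0.3818 0.128 ] [-179.79    3.26  179.95] [1.  0.1 0.3] 0.0257
tool-axes shift [ 0.0056 -0.0094  0.1159]
```

Call:
send_rows(motion=[{"travel": [0.002,-0.004,0.03],"spin": 0},{"travel": [0.002,-0.004,0.035],"spin": 0},{"travel": [0.002,-0.001,0.025],"spin": 0},{"travel": [0,0,0.01],"spin": 0},{"travel": [0,0,0],"spin": 0}])

```text
time_s: 10.28
tcp_pos: [0.5621, 0.3737, 0.0247]
eef_rot: [-179.9, 3.3, -179.9]
contact_force: [0.5, -0.6, -1.2]
gripper_width: 0.0261
```

```bash
python3 - <<'E'
from h import *
to([.565,.372,.011])
E
```

```text
10.28 [0.5621 0.3737 0.0247] [-179.89    3.31 -179.92] [ 0.5 -0.6 -1.2] 0.0261
tool-axes shift [-0.0021 -0.0017  0.0139]
```

Call:
send_rows(motion=[{"travel": [0,0,0.008],"spin": 0},{"travel": [0,0,0.005],"spin": 0},{"travel": [0,0,0],"spin": 0}])

```text
time_s: 10.53
tcp_pos: [0.5634, 0.3739, 0.0132]
eef_rot: [-180.0, 3.4, -179.9]
contact_force: [-0.0, -0.1, -0.8]
gripper_width: 0.0256
```

Call:
send_rows(motion=[{"travel": [0,0,0],"spin": 0},{"travel": [0,0,0],"spin": 0},{"travel": [0,0,0],"spin": 0}], gripper=-0.05)

```text
time_s: 10.78
tcp_pos: [0.5651, 0.3754, 0.0165]
eef_rot: [179.8, 3.6, -179.9]
contact_force: [-0.3, -0.3, 0.0]
gripper_width: 0.0392
```

Call:
send_rows(motion=[{"travel": [0,0,-0.03],"spin": 0},{"travel": [0,0,-0.04],"spin": 0},{"travel": [0,0,-0.04],"spin": 0},{"travel": [0,0,-0.02],"spin": 0}])

```text
time_s: 11.12
tcp_pos: [0.5552, 0.3728, 0.147]
eef_rot: [-179.8, 3.3, -179.9]
contact_force: [0.5, 1.1, 0.7]
gripper_width: 0.0415
```

Call:
send_rows(motion=[{"travel": [0,-0.04,0],"spin": 0},{"travel": [0,-0.041,0],"spin": 0},{"travel": [0,-0.041,0],"spin": 0},{"travel": [0,-0.041,0],"spin": 0},{"travel": [0,-0.041,0],"spin": 0}])

```text
time_s: 11.53
tcp_pos: [0.5606, 0.1744, 0.1597]
eef_rot: [179.3, 4.4, -179.3]
contact_force: [1.1, -0.6, -0.4]
gripper_width: 0.0416
```

Call:
send_rows(motion=[{"travel": [0,-0.041,0],"spin": 0},{"travel": [0,-0.041,0],"spin": 0},{"travel": [0,-0.041,0],"spin": 0},{"travel": [0,-0.041,0],"spin": 0},{"travel": [0,-0.041,0],"spin": 0}])

```text
time_s: 11.95
tcp_pos: [0.5632, -0.0344, 0.1633]
eef_rot: [179.1, 5.0, -179.2]
contact_force: [0.2, -0.2, 0.4]
gripper_width: 0.0417
```

Call:
send_rows(motion=[{"travel": [0,-0.041,0],"spin": 0},{"travel": [0,-0.041,0],"spin": 0},{"travel": [0,-0.03,0],"spin": 4},{"travel": [0,-0.02,0],"spin": 4.5},{"travel": [0,0,0],"spin": 0}], gripper=0.14)

```text
time_s: 12.37
tcp_pos: [0.5638, -0.177, 0.1667]
eef_rot: [178.2, 5.4, 171.7]
contact_force: [0.5, 0.5, -0.9]
gripper_width: 0.0497
```

```bash
python3 - <<'E'
from h import *
to(bw(.595,-.1536,.064))
im,d=r.capture('side'); print(find('side','housing0',8)); print(find('side','plate'))
E
```

```text
12.37 [ 0.5638 -0.177   0.1667] [178.25   5.41 171.69] [ 0.5  0.5 -0.9] 0.0497
tool-axes shift [-0.0013 -0.0651  0.1014]
[(0.74, [0.5573, 0.3735, 0.0159]), (0.74, [0.2713, -0.3716, 0.0074]), (0.69, [0.5378, -0.3918, 0.0731]), (0.68, [0.5563, -0.2368, 0.0743]), (0.66, [0.3766, -0.1454, 0.0115]), (0.57, [0.4884, -0.501, 0.0091])]
[(0.72, [0.5699, -0.0011, -0.0015])]
```

Call:
send_rows(motion=[{"travel": [0,-0.035,0.02],"spin": 0},{"travel": [0,-0.03,0.03],"spin": 0},{"travel": [0,0,0.02],"spin": 0}])

```text
time_s: 12.77
tcp_pos: [0.5686, -0.2344, 0.1009]
eef_rot: [178.3, 6.3, 172.9]
contact_force: [-0.6, -0.4, -0.8]
gripper_width: 0.0501
```

```bash
python3 - <<'E'
from h import *
to(bw(.595,-.1536,.064))
E
```

```text
12.77 [ 0.5686 -0.2344  0.1009] [178.28   6.27 172.87] [-0.6 -0.4 -0.8] 0.0501
tool-axes shift [ 0.0061 -0.0068  0.0363]
```

Call:
send_rows(motion=[{"travel": [0.003,-0.007,0.01],"spin": 1.2},{"travel": [0.003,0,0.012],"spin": 0},{"travel": [0,0,0.008],"spin": 0}])

```text
time_s: 13.02
tcp_pos: [0.5645, -0.2381, 0.0669]
eef_rot: [178.1, 6.1, 171.8]
contact_force: [-0.2, -0.6, 0.4]
gripper_width: 0.0499
```

```bash
python3 - <<'E'
from h import *
to(bw(.595,-.1536,.060))
E
```

```text
13.02 [ 0.5645 -0.2381  0.0669] [178.13   6.07 171.77] [-0.2 -0.6  0.4] 0.0499
tool-axes shift [-0.0008 -0.0018  0.007 ]
```

Call:
send_rows(motion=[{"travel": [-0.002,-0.002,0.007],"spin": 0},{"travel": [0,0,0],"spin": 0},{"travel": [0,0,0],"spin": 0},{"travel": [0,0,0],"spin": 0}], gripper=-1, squeeze=40)

```text
time_s: 13.35
tcp_pos: [0.5682, -0.2378, 0.0599]
eef_rot: [178.1, 6.0, 172.0]
contact_force: [-0.8, -1.9, -1.0]
gripper_width: 0.029
```

Call:
send_rows(motion=[{"travel": [0,0,0],"spin": 0}])

```text
time_s: 13.43
tcp_pos: [0.5683, -0.2379, 0.0604]
eef_rot: [178.2, 6.0, 172.1]
contact_force: [0.0, -5.6, -4.9]
gripper_width: 0.0259
```

Call:
send_rows(motion=[{"travel": [0.01,0,-0.001],"spin": 0},{"travel": [0.015,0,-0.0016],"spin": 0}])

```text
time_s: 13.6
tcp_pos: [0.5466, -0.2354, 0.0613]
eef_rot: [178.2, 6.3, 172.1]
contact_force: [2.3, -2.3, -8.2]
gripper_width: 0.026
```

```bash
python3 - <<'E'
from h import *
s=st(); d=s['tcp_pos']-np.array([.5683,-.2379,.0604]); print(d, np.degrees(np.arctan2(d[1],d[0])),s['moment'])
E
```

```text
13.6 [ 0.5466 -0.2354  0.0613] [178.23   6.29 172.09] [ 2.3 -2.3 -8.2] 0.026
[-0.02168906  0.00252472  0.00088994] 173.3603457238609 [-1.10525192 -0.1293274  -0.28546005]
```

Call:
send_rows(motion=[{"travel": [0.02,0.0006,-0.0013],"spin": 0},{"travel": [0.02,0.0004,-0.0017],"spin": 0}])

```text
time_s: 13.77
tcp_pos: [0.5081, -0.2295, 0.0605]
eef_rot: [178.3, 6.5, 172.1]
contact_force: [1.1, -3.0, -3.5]
gripper_width: 0.0259
```

Call:
send_rows(motion=[{"travel": [0.02,0.0004,-0.0018],"spin": 0},{"travel": [0.025,0.0004,-0.0022],"spin": 0},{"travel": [0.02,0,-0.003],"spin": 0}])

```text
time_s: 14.02
tcp_pos: [0.4417, -0.2194, 0.0611]
eef_rot: [178.3, 6.6, 172.1]
contact_force: [-0.4, 0.2, -1.3]
gripper_width: 0.0255
```

Call:
send_rows(motion=[{"travel": [0.005,0,-0.04],"spin": 0},{"travel": [0,0,-0.04],"spin": 0},{"travel": [0,0,-0.015],"spin": -4},{"travel": [0,0,0],"spin": -4}])

```text
time_s: 14.35
tcp_pos: [0.4182, -0.2189, 0.159]
eef_rot: [179.1, 6.6, -179.8]
contact_force: [0.4, 0.0, -1.7]
gripper_width: 0.0262
```

```bash
python3 - <<'E'
from h import *
to([.565,.292,.15])
E
```

```text
14.35 [ 0.4182 -0.2189  0.159 ] [ 179.14    6.64 -179.82] [ 0.4  0.  -1.7] 0.0262
tool-axes shift [-0.1464  0.51    0.0337]
```

Call:
send_rows(motion=[{"travel": [-0.011,0.039,0.0015],"spin": 0},{"travel": [-0.011,0.039,0.0015],"spin": 0},{"travel": [-0.011,0.039,0.0015],"spin": 0},{"travel": [-0.011,0.039,0.0015],"spin": 0},{"travel": [-0.011,0.039,0.0015],"spin": 0}])

```text
time_s: 14.77
tcp_pos: [0.4734, -0.0245, 0.1688]
eef_rot: [179.0, 7.5, 179.7]
contact_force: [1.4, -0.0, -0.5]
gripper_width: 0.0259
```

Call:
send_rows(motion=[{"travel": [-0.011,0.039,0.0015],"spin": 0},{"travel": [-0.011,0.039,0.0015],"spin": 0},{"travel": [-0.011,0.039,0.0015],"spin": 0},{"travel": [-0.011,0.039,0.0015],"spin": 0},{"travel": [-0.011,0.039,0.0015],"spin": 0}])

```text
time_s: 15.18
tcp_pos: [0.5281, 0.1769, 0.1777]
eef_rot: [178.7, 8.0, 179.7]
contact_force: [1.5, -0.4, -0.7]
gripper_width: 0.0258
```

```bash
python3 - <<'E'
from h import *
to([.565,.292,.1])
E
```

```text
15.18 [0.5281 0.1769 0.1777] [178.67   8.01 179.74] [ 1.5 -0.4 -0.7] 0.0258
tool-axes shift [-0.0252  0.1133  0.0847]
```

Call:
send_rows(motion=[{"travel": [-0.008,0.036,0.018],"spin": 0},{"travel": [-0.008,0.036,0.018],"spin": 0},{"travel": [-0.006,0.034,0.018],"spin": 0},{"travel": [0,0.003,0.018],"spin": 0},{"travel": [0,0,0],"spin": 0}])

```text
time_s: 15.6
tcp_pos: [0.5627, 0.3013, 0.1164]
eef_rot: [178.2, 8.6, -179.9]
contact_force: [-0.5, -1.5, -1.7]
gripper_width: 0.0258
```

```bash
python3 - <<'E'
from h import *
to([.565,.290,.016])
E
```

```text
15.6 [0.5627 0.3013 0.1164] [ 178.16    8.56 -179.88] [-0.5 -1.5 -1.7] 0.0258
tool-axes shift [ 0.0127 -0.0145  0.0992]
```

Call:
send_rows(motion=[{"travel": [0.004,-0.006,0.033],"spin": 0},{"travel": [0.004,-0.005,0.033],"spin": 0},{"travel": [0.004,-0.003,0.025],"spin": 0},{"travel": [0,0,0],"spin": 0}])

```text
time_s: 15.93
tcp_pos: [0.5665, 0.2928, 0.0273]
eef_rot: [177.8, 8.9, -179.8]
contact_force: [-1.0, -1.1, -1.0]
gripper_width: 0.0257
```

```bash
python3 - <<'E'
from h import *
to([.565,.290,.016])
E
```

```text
15.93 [0.5665 0.2928 0.0273] [ 177.84    8.91 -179.77] [-1.  -1.1 -1. ] 0.0257
tool-axes shift [ 0.0032 -0.0032  0.0108]
```

Call:
send_rows(motion=[{"travel": [0.002,-0.002,0.009],"spin": 0},{"travel": [0,0,0.003],"spin": 0}])

```text
time_s: 16.1
tcp_pos: [0.5669, 0.2904, 0.0176]
eef_rot: [177.9, 9.0, -179.8]
contact_force: [-0.4, -1.1, -1.2]
gripper_width: 0.0259
```

Call:
send_rows(motion=[{"travel": [0,0,0],"spin": 0},{"travel": [0,0,0],"spin": 0},{"travel": [0,0,0],"spin": 0}], gripper=-0.05)

```text
time_s: 16.35
tcp_pos: [0.5695, 0.2918, 0.0234]
eef_rot: [177.6, 9.3, -179.8]
contact_force: [0.3, 0.1, -0.2]
gripper_width: 0.0392
```

Call:
send_rows(motion=[{"travel": [0,0,-0.04],"spin": 0},{"travel": [0,0,-0.0415],"spin": 0},{"travel": [0,0,-0.0415],"spin": 0},{"travel": [0,0,-0.0415],"spin": 0}])

```text
time_s: 16.68
tcp_pos: [0.5407, 0.2825, 0.1834]
eef_rot: [178.1, 8.7, -179.8]
contact_force: [1.5, 0.7, -0.1]
gripper_width: 0.041
```

```bash
python3 - <<'E'
from h import *
im,d=r.capture('side'); print(find('side','housing0',8)); print(find('side','plate'))
print(np.round(r.get_state()['joints'],1),np.round(r.get_state()['qd'],2))
to(bw(.592,-.3096,.12))
E
```

```text
[(0.85, [0.5573, 0.372, 0.0161]), (0.68, [0.555, 0.2922, 0.0186]), (0.5, [0.3749, -0.1477, 0.0138])]
[(0.73, [0.57, 0.0006, -0.0027]), (0.38, [0.556, 0.2913, 0.0166]), (0.22, [0.7696, 0.1422, -0.0041])]
[  49.3   11.1  -21.4    7.   -50.  -143.1] [-0.29  3.22 -3.76 -1.11  1.89 -0.14]
16.83 [0.5426 0.2845 0.1867] [ 177.74    9.1  -179.82] [ 0.8 -0.1  0.4] 0.0417
tool-axes shift [ 0.0155 -0.6802  0.0383]
```

Call:
send_rows(motion=[{"travel": [0,-0.041,0.003],"spin": 0},{"travel": [0,-0.041,0.003],"spin": 0},{"travel": [0,-0.041,0.003],"spin": 0},{"travel": [0,-0.041,0.003],"spin": 0},{"travel": [0,-0.041,0.003],"spin": 0}])

```text
time_s: 17.25
tcp_pos: [0.5489, 0.083, 0.1686]
eef_rot: [177.3, 9.7, -179.2]
contact_force: [1.2, 0.4, -0.7]
gripper_width: 0.0416
```

Call:
send_rows(motion=[{"travel": [0,-0.041,0.003],"spin": 0},{"travel": [0,-0.041,0.003],"spin": 0},{"travel": [0,-0.041,0.003],"spin": 0},{"travel": [0,-0.041,0.003],"spin": 0},{"travel": [0,-0.041,0.003],"spin": 0}])

```text
time_s: 17.67
tcp_pos: [0.5541, -0.1245, 0.147]
eef_rot: [177.2, 10.0, -179.0]
contact_force: [1.0, -0.0, -0.3]
gripper_width: 0.0415
```

Call:
send_rows(motion=[{"travel": [0,-0.041,0.003],"spin": 0},{"travel": [0,-0.041,0.003],"spin": 0},{"travel": [0,-0.041,0.003],"spin": 0},{"travel": [0,-0.041,0.003],"spin": 4},{"travel": [0,-0.035,0.003],"spin": 4}], gripper=0.14)

```text
time_s: 18.08
tcp_pos: [0.5584, -0.3277, 0.1244]
eef_rot: [175.7, 9.8, 172.8]
contact_force: [1.4, 0.6, 0.3]
gripper_width: 0.05
```

```bash
python3 - <<'E'
from h import *
to(bw(.595,-.3096,.10))
E
```

```text
18.08 [ 0.5584 -0.3277  0.1244] [175.74   9.81 172.81] [1.4 0.6 0.3] 0.05
tool-axes shift [ 0.0113 -0.0694  0.0176]
```

Call:
send_rows(motion=[{"travel": [0.004,-0.036,0.004],"spin": 0},{"travel": [0.004,-0.034,0.008],"spin": 0},{"travel": [0.003,0,0.006],"spin": 1}])

```text
time_s: 18.33
tcp_pos: [0.542, -0.4048, 0.0993]
eef_rot: [175.6, 9.9, 171.3]
contact_force: [0.7, 0.6, 0.8]
gripper_width: 0.05
```

```bash
python3 - <<'E'
from h import *
to(bw(.594,-.3096,.060))
E
```

```text
18.33 [ 0.542  -0.4048  0.0993] [175.61   9.85 171.33] [0.7 0.6 0.8] 0.05
tool-axes shift [0.0086 0.0077 0.039 ]
```

Call:
send_rows(motion=[{"travel": [0.003,0.006,0.006],"spin": 0},{"travel": [0.003,0.002,0.01],"spin": 0},{"travel": [0,0,0],"spin": 0}])

```text
time_s: 18.58
tcp_pos: [0.5376, -0.3959, 0.0799]
eef_rot: [175.5, 9.7, 171.0]
contact_force: [-0.4, 0.5, -0.5]
gripper_width: 0.0499
```

```bash
python3 - <<'E'
from h import *
to(bw(.594,-.3096,.060))
E
```

```text
18.58 [ 0.5376 -0.3959  0.0799] [175.51   9.69 171.02] [-0.4  0.5 -0.5] 0.0499
tool-axes shift [-0.0004  0.0009  0.0204]
```

Call:
send_rows(motion=[{"travel": [-0.001,0.002,0.01],"spin": -0.5},{"travel": [0,0,0.012],"spin": 0}])

```text
time_s: 18.75
tcp_pos: [0.5447, -0.3913, 0.0604]
eef_rot: [175.7, 10.0, 171.8]
contact_force: [-0.0, -0.5, -0.1]
gripper_width: 0.0501
```

Call:
send_rows(motion=[{"travel": [0,0,0],"spin": 0},{"travel": [0,0,0],"spin": 0},{"travel": [0,0,0],"spin": 0},{"travel": [0,0,0],"spin": 0}], gripper=-1)

```text
time_s: 19.08
tcp_pos: [0.5453, -0.3894, 0.0577]
eef_rot: [175.8, 9.8, 172.1]
contact_force: [-7.9, -25.5, -8.5]
gripper_width: 0.029
```

```bash
python3 - <<'E'
from h import *
to(bw(.594,-.3096,.060)); s=r.get_state(); print(rot(s['eef_rot']).T@bw(-.02,0,0))
E
```

```text
19.08 [ 0.5453 -0.3894  0.0577] [175.8    9.79 172.14] [ -7.9 -25.5  -8.5] 0.029
tool-axes shift [ 0.0025 -0.0048 -0.0031]
[ 0.01970775  0.00047047 -0.00337392]
```

Call:
send_rows(motion=[{"travel": [0,-0.003,-0.001],"spin": 0}], gripper=-0.2)

```text
time_s: 19.17
tcp_pos: [0.5446, -0.3929, 0.0586]
eef_rot: [175.9, 9.8, 172.2]
contact_force: [-0.0, -0.1, 0.3]
gripper_width: 0.0313
```

Call:
send_rows(motion=[{"travel": [0,0,0],"spin": 0}])

```text
time_s: 19.25
tcp_pos: [0.5448, -0.3935, 0.0592]
eef_rot: [175.9, 9.8, 172.2]
contact_force: [-0.4, -0.4, -0.4]
gripper_width: 0.0341
```

```bash
python3 - <<'E'
from h import *
to(bw(.594,-.3096,.060))
E
```

```text
19.25 [ 0.5448 -0.3935  0.0592] [175.89   9.82 172.18] [-0.4 -0.4 -0.4] 0.0341
tool-axes shift [ 0.0028 -0.0008 -0.0014]
```

Call:
send_rows(motion=[{"travel": [0,-0.001,0],"spin": 0.3},{"travel": [0,0,0],"spin": 0},{"travel": [0,0,0],"spin": 0}], gripper=-1, squeeze=15)

```text
time_s: 19.5
tcp_pos: [0.545, -0.3941, 0.0599]
eef_rot: [175.8, 9.9, 171.8]
contact_force: [-0.4, -0.6, -0.9]
gripper_width: 0.0257
```

Gripped cleanly. I pull along the sleeve: tool x, with z compensated for about 10° of tilt.

Call:
send_rows(motion=[{"travel": [0.01,0,-0.0017],"spin": 0},{"travel": [0.015,0,-0.0022],"spin": 0}], squeeze=40)

```text
time_s: 19.67
tcp_pos: [0.5214, -0.3906, 0.0593]
eef_rot: [175.8, 9.9, 171.9]
contact_force: [-0.1, -0.3, -0.7]
gripper_width: 0.0258
```

```bash
python3 - <<'E'
from h import *
s=st(); d=s['tcp_pos']-np.array([.545,-.3941,.0599]); print(d, np.degrees(np.arctan2(d[1],d[0])),rot(s['eef_rot']).T@bw(-.02,0,0))
E
```

```text
19.67 [ 0.5214 -0.3906  0.0593] [175.82   9.92 171.9 ] [-0.1 -0.3 -0.7] 0.0258
[-0.02359127  0.00352416 -0.00063965] 171.50375776894614 [ 0.01970041  0.00039011 -0.00342662]
```

Call:
send_rows(motion=[{"travel": [0.02,0.0002,-0.0035],"spin": 0},{"travel": [0.02,0.0002,-0.0033],"spin": 0}])

```text
time_s: 19.83
tcp_pos: [0.4803, -0.3844, 0.0586]
eef_rot: [175.8, 9.9, 172.0]
contact_force: [-0.1, -2.2, 1.0]
gripper_width: 0.0257
```

Call:
send_rows(motion=[{"travel": [0.02,0.0002,-0.0033],"spin": 0},{"travel": [0.025,0.0003,-0.0043],"spin": 0},{"travel": [0.02,0,-0.0033],"spin": 0}])

```text
time_s: 20.08
tcp_pos: [0.411, -0.3739, 0.058]
eef_rot: [175.8, 10.0, 172.0]
contact_force: [-0.5, 0.7, -1.0]
gripper_width: 0.0258
```

Call:
send_rows(motion=[{"travel": [0,0,-0.04],"spin": 0},{"travel": [0,0,-0.04],"spin": 0},{"travel": [0,0,-0.03],"spin": -4},{"travel": [0,0,0],"spin": -4.3}])

```text
time_s: 20.42
tcp_pos: [0.3811, -0.3759, 0.1672]
eef_rot: [177.0, 10.0, -179.7]
contact_force: [1.1, -1.3, -1.7]
gripper_width: 0.0254
```

```bash
python3 - <<'E'
from h import *
to([.565,.212,.14])
E
```

```text
20.42 [ 0.3811 -0.3759  0.1672] [ 177.      9.99 -179.66] [ 1.1 -1.3 -1.7] 0.0254
tool-axes shift [-0.1798  0.5829  0.0899]
```

Call:
send_rows(motion=[{"travel": [-0.0125,0.039,0.003],"spin": 0},{"travel": [-0.0125,0.039,0.003],"spin": 0},{"travel": [-0.0125,0.039,0.003],"spin": 0},{"travel": [-0.0125,0.039,0.003],"spin": 0},{"travel": [-0.0125,0.039,0.003],"spin": 0}])

```text
time_s: 20.83
tcp_pos: [0.4391, -0.1817, 0.1764]
eef_rot: [177.2, 10.5, 179.9]
contact_force: [1.3, -0.4, -0.9]
gripper_width: 0.0261
```

Call:
send_rows(motion=[{"travel": [-0.0125,0.039,0.003],"spin": 0},{"travel": [-0.0125,0.039,0.003],"spin": 0},{"travel": [-0.0125,0.039,0.003],"spin": 0},{"travel": [-0.0125,0.039,0.003],"spin": 0},{"travel": [-0.0125,0.039,0.003],"spin": 0}])

```text
time_s: 21.25
tcp_pos: [0.4973, 0.0186, 0.1844]
eef_rot: [177.0, 10.8, 179.9]
contact_force: [1.6, -0.6, -1.1]
gripper_width: 0.0254
```

```bash
python3 - <<'E'
from h import *
to([.565,.210,.1])
E
```

```text
21.25 [0.4973 0.0186 0.1844] [177.04  10.78 179.91] [ 1.6 -0.6 -1.1] 0.0254
tool-axes shift [-0.0504  0.1863  0.1052]
```

Call:
send_rows(motion=[{"travel": [-0.012,0.037,0.012],"spin": 0},{"travel": [-0.012,0.037,0.012],"spin": 0},{"travel": [-0.012,0.037,0.014],"spin": 0},{"travel": [-0.012,0.037,0.014],"spin": 0},{"travel": [0,0.02,0.02],"spin": 0}])

```text
time_s: 21.67
tcp_pos: [0.5564, 0.1993, 0.1372]
eef_rot: [176.6, 11.4, -179.8]
contact_force: [1.5, 0.2, 0.0]
gripper_width: 0.0252
```

```bash
python3 - <<'E'
from h import *
to([.565,.210,.05])
im,d=r.capture('side'); print(find('side','housing0',8)); print(find('side','plate'),find('side','tray'))
E
```

```text
21.67 [0.5564 0.1993 0.1372] [ 176.57   11.42 -179.8 ] [1.5 0.2 0. ] 0.0252
tool-axes shift [0.0088 0.0055 0.0877]
[(0.81, [0.5575, 0.3713, 0.0139]), (0.77, [0.3763, -0.1469, 0.0141])]
[(0.76, [0.5654, -0.0004, 0.0008])] [(0.56, [0.5781, 0.2918, -0.0007])]
```

Call:
send_rows(motion=[{"travel": [0.003,0.001,0.035],"spin": 0},{"travel": [0.004,0.001,0.035],"spin": 0},{"travel": [0.003,0,0.015],"spin": 0},{"travel": [0,0,0],"spin": 0}])

```text
time_s: 22.2
tcp_pos: [0.5616, 0.1998, 0.0533]
eef_rot: [176.4, 11.5, 180.0]
contact_force: [-0.2, -1.0, -1.0]
gripper_width: 0.0258
```

```bash
python3 - <<'E'
from h import *
to([.565,.210,.016])
E
```

```text
22.2 [0.5616 0.1998 0.0533] [176.41  11.54 179.97] [-0.2 -1.  -1. ] 0.0258
tool-axes shift [0.0042 0.0078 0.0378]
```

Call:
send_rows(motion=[{"travel": [0.002,0.007,0.015],"spin": 0},{"travel": [0.002,0.002,0.013],"spin": 0},{"travel": [0,0,0.005],"spin": 0}])

```text
time_s: 22.45
tcp_pos: [0.5658, 0.2087, 0.025]
eef_rot: [176.3, 11.8, 179.8]
contact_force: [-1.3, 0.7, -1.4]
gripper_width: 0.0257
```

```bash
python3 - <<'E'
from h import *
to([.565,.210,.016])
E
```

```text
22.45 [0.5658 0.2087 0.025 ] [176.26  11.8  179.77] [-1.3  0.7 -1.4] 0.0257
tool-axes shift [0.0026 0.0008 0.0087]
```

Call:
send_rows(motion=[{"travel": [0.002,0.001,0.009],"spin": 0},{"travel": [0,0,0.002],"spin": 0}])

```text
time_s: 22.62
tcp_pos: [0.5672, 0.2093, 0.0163]
eef_rot: [176.2, 11.9, 179.7]
contact_force: [-0.9, -0.8, -0.8]
gripper_width: 0.0256
```

Call:
send_rows(motion=[{"travel": [0,0,0],"spin": 0},{"travel": [0,0,0],"spin": 0},{"travel": [0,0,0],"spin": 0}], gripper=-0.05)

```text
time_s: 22.87
tcp_pos: [0.5691, 0.2088, 0.0203]
eef_rot: [176.1, 12.2, 179.6]
contact_force: [-0.1, 1.0, -0.7]
gripper_width: 0.0394
```

Call:
send_rows(motion=[{"travel": [0,0,-0.04],"spin": 0},{"travel": [0,0,-0.0415],"spin": 0},{"travel": [0,0,-0.0415],"spin": 0},{"travel": [0,0,-0.03],"spin": 0}])

```text
time_s: 23.2
tcp_pos: [0.5334, 0.1957, 0.1677]
eef_rot: [176.6, 11.4, 179.7]
contact_force: [0.3, 1.1, -0.3]
gripper_width: 0.0417
```

```bash
python3 - <<'E'
from h import *
for c in('scene','side'):
    im,d=r.capture(c); cv2.imwrite(f'pics/{c}2.png',im); np.save(c+'2.npy',d)
    for t in ['housing0','plate','fin','block','tray']: print(c,t,find(c,t,8))
    W=cloud(c,d); x,y,z=[W[...,i] for i in range(3)]; H,S,V=cv2.split(cv2.cvtColor(im,cv2.COLOR_BGR2HSV))
    m=(np.hypot(x-.55,y)<.15)&(S>150)&(H<16)&(z<.02)&(z>.004); a=cv2.minAreaRect(W[m][:,:2].astype(np.float32)); print(a)
st()
E
```

```text
scene housing0 [(0.97, [0.2687, -0.3727, 0.0134]), (0.91, [0.5571, 0.2856, 0.0211]), (0.87, [0.3739, -0.1501, 0.0139]), (0.86, [0.4818, -0.5031, 0.0115]), (0.82, [0.5591, 0.3724, 0.0138]), (0.69, [0.5572, 0.2057, 0.0178]), (0.51, [0.6773, -0.0066, 0.0743])]
scene plate [(0.97, [0.5686, -0.0004, 0.002])]
scene fin [(0.77, [0.4721, -0.0153, 0.0563])]
scene block [(0.67, [0.5775, -0.2823, -0.0036]), (0.33, [0.5702, 0.0003, 0.0008])]
scene tray []
((0.5390475988388062, -0.006438359618186951), (0.17930640280246735, 0.11326756328344345), 10.80702018737793)
side housing0 [(0.84, [0.5545, 0.3724, 0.0158]), (0.76, [0.5572, 0.2946, 0.0163]), (0.74, [0.5592, 0.2097, 0.0203]), (0.51, [0.3759, -0.1465, 0.0138])]
side plate [(0.97, [0.5687, -0.0008, -0.0007]), (0.36, [0.6784, -0.0076, 0.0718])]
side fin [(0.75, [0.6811, -0.007, 0.0026]), (0.55, [0.4683, -0.0187, 0.06])]
side block [(0.68, [0.5883, -0.2814, 0.0018])]
side tray [(0.71, [0.5792, 0.2928, -0.0013])]
((0.537899911403656, -0.006169356405735016), (0.17895540595054626, 0.12004107236862183), 9.729957580566406)
23.8 [0.5333 0.1951 0.1628] [176.81  11.21 179.68] [ 0.4  0.2 -0. ] 0.0413
```

View pics/side2.png

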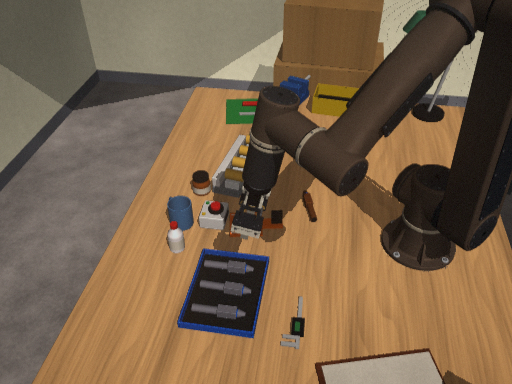

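Side picture: three housings lie flat and separate in the tray at (235,268), (228,288) and (222,311). The button is up and the plate hasn't moved. Tool tilt has crept to 11°, and fast upward with slow downward moves seem to reduce it. I test that before handling the plate.

Call:
send_rows(motion=[{"travel": [0,0,-0.0415],"spin": 0},{"travel": [0,0,-0.0415],"spin": 0},{"travel": [0,0,-0.0415],"spin": 0},{"travel": [0,0,-0.0415],"spin": 0},{"travel": [0,0,-0.0415],"spin": 0}])

```text
time_s: 24.22
tcp_pos: [0.4892, 0.1808, 0.3588]
eef_rot: [177.8, 10.0, 179.7]
contact_force: [1.3, 1.6, -0.0]
gripper_width: 0.0416
```

Call:
send_rows(motion=[{"travel": [0,0,0],"spin": 0},{"travel": [0,0,0],"spin": 0},{"travel": [0,0,0],"spin": 0},{"travel": [0,0,0],"spin": 0},{"travel": [0,0,0],"spin": 0}])

```text
time_s: 24.63
tcp_pos: [0.4912, 0.1822, 0.3678]
eef_rot: [177.4, 10.6, 179.7]
contact_force: [-0.3, 0.7, 0.3]
gripper_width: 0.0416
```

Call:
send_rows(motion=[{"travel": [0.04,0,0],"spin": 0},{"travel": [0.04,0,0],"spin": 0},{"travel": [0.04,0,0],"spin": 0}])

```text
time_s: 24.88
tcp_pos: [0.3758, 0.1823, 0.3392]
eef_rot: [178.0, 10.3, 179.3]
contact_force: [-1.3, 1.1, 1.3]
gripper_width: 0.0417
```

Call:
send_rows(motion=[{"travel": [0,0,0.015],"spin": 0},{"travel": [0,0,0.015],"spin": 0},{"travel": [0,0,0.015],"spin": 0},{"travel": [0,0,0.015],"spin": 0},{"travel": [0,0,0.015],"spin": 0}])

```text
time_s: 25.3
tcp_pos: [0.3811, 0.1857, 0.2599]
eef_rot: [178.0, 10.2, -179.9]
contact_force: [-0.0, 0.2, -0.2]
gripper_width: 0.0418
```

Call:
send_rows(motion=[{"travel": [-0.012,-0.034,0.012],"spin": -3.5},{"travel": [-0.012,-0.034,0.012],"spin": -3.5},{"travel": [-0.012,-0.034,0.015],"spin": -3.5},{"travel": [-0.01,-0.034,0.018],"spin": 0},{"travel": [-0.01,-0.03,0.018],"spin": 0}], squeeze=6)

```text
time_s: 25.72
tcp_pos: [0.4674, 0.0288, 0.1859]
eef_rot: [-179.8, 10.1, -167.9]
contact_force: [0.2, 1.5, -0.0]
gripper_width: 0.0419
```

```bash
python3 - <<'E'
from h import *
to([.47,-.018,.1])
im,d=r.capture('scene'); print(find('scene','plate'),find('scene','fin'))
im,d=r.capture('side'); print(find('side','plate'),find('side','fin'))
E
```

```text
25.72 [0.4674 0.0288 0.1859] [-179.85   10.12 -167.89] [ 0.2  1.5 -0. ] 0.0419
tool-axes shift [ 0.0223 -0.0461  0.0834]
[(0.65, [0.5727, -0.001, 0.0001])] [(0.96, [0.4742, -0.0156, 0.0588]), (0.59, [0.5557, 0.2059, 0.0187])]
[(0.72, [0.5679, 0.0021, -0.0007]), (0.61, [0.4667, -0.0184, 0.0618]), (0.61, [0.5564, 0.2907, 0.0168])] [(0.91, [0.4693, -0.0184, 0.0625])]
```

Call:
send_rows(motion=[{"travel": [0.008,-0.022,0.02],"spin": 0},{"travel": [0.007,-0.016,0.025],"spin": 1.5},{"travel": [0.005,-0.004,0.03],"spin": 0},{"travel": [0,0,0],"spin": 0}])

```text
time_s: 26.35
tcp_pos: [0.472, -0.0052, 0.1127]
eef_rot: [179.7, 10.8, -168.8]
contact_force: [-1.8, -0.5, -0.3]
gripper_width: 0.0417
```

```bash
python3 - <<'E'
from h import *
to([.470,-.0175,.024])
E
```

```text
26.35 [ 0.472  -0.0052  0.1127] [ 179.72   10.79 -168.82] [-1.8 -0.5 -0.3] 0.0417
tool-axes shift [ 0.0209 -0.0121  0.0863]
```

Call:
send_rows(motion=[{"travel": [0.007,-0.008,0.02],"spin": 0.5},{"travel": [0.007,-0.003,0.02],"spin": 0},{"travel": [0.004,0,0.01],"spin": 0}])

```text
time_s: 26.6
tcp_pos: [0.4694, -0.012, 0.0647]
eef_rot: [179.6, 11.3, -168.8]
contact_force: [0.7, 0.2, -0.6]
gripper_width: 0.0412
```

```bash
python3 - <<'E'
from h import *
to([.470,-.0175,.024])
E
```

```text
26.6 [ 0.4694 -0.012   0.0647] [ 179.6    11.27 -168.82] [ 0.7  0.2 -0.6] 0.0412
tool-axes shift [ 0.0085 -0.0058  0.0398]
```

Call:
send_rows(motion=[{"travel": [0.003,-0.006,0.005],"spin": 0.7},{"travel": [0.003,0,0.018],"spin": 0},{"travel": [0.002,0,0.012],"spin": 0}])

```text
time_s: 26.85
tcp_pos: [0.4722, -0.0134, 0.0324]
eef_rot: [179.4, 11.6, -169.1]
contact_force: [-0.7, -0.1, -0.5]
gripper_width: 0.0417
```

```bash
python3 - <<'E'
from h import *
to([.470,-.0175,.024])
im,d=r.capture('side'); cv2.imwrite('pics/f.png',cv2.resize(im[170:270,200:350],None,fx=4,fy=4))
E
```

```text
26.85 [ 0.4722 -0.0134  0.0324] [ 179.41   11.63 -169.14] [-0.7 -0.1 -0.5] 0.0417
tool-axes shift [ 0.0046 -0.0037  0.0076]
```

View pics/f.png

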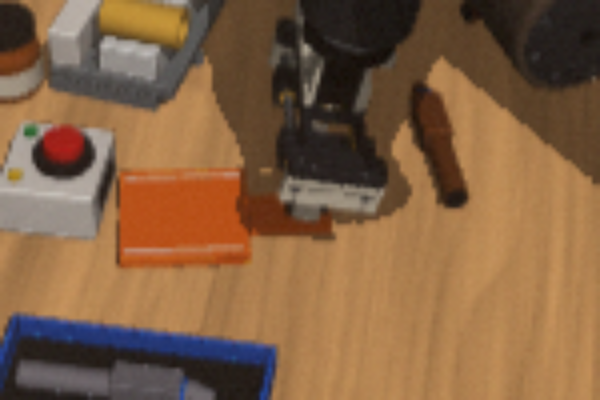

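The gripper straddles the fin at (310,200), with the plate undisturbed. I lower a little more and close lightly.

Call:
send_rows(motion=[{"travel": [0.003,-0.004,0.006],"spin": 0},{"travel": [0,0,0.003],"spin": 0}])

```text
time_s: 27.07
tcp_pos: [0.4727, -0.016, 0.0233]
eef_rot: [179.4, 11.7, -168.9]
contact_force: [-0.1, 0.7, -0.8]
gripper_width: 0.0416
```

Call:
send_rows(motion=[{"travel": [0,0,0],"spin": 0},{"travel": [0,0,0],"spin": 0},{"travel": [0,0,0],"spin": 0},{"travel": [0,0,0],"spin": 0},{"travel": [0,0,0],"spin": 0}], gripper=-1, squeeze=12)

```text
time_s: 27.48
tcp_pos: [0.4749, -0.0148, 0.0263]
eef_rot: [179.4, 11.9, -168.9]
contact_force: [-2.1, -2.3, 1.9]
gripper_width: 0.0145
```

```bash
python3 - <<'E'
from h import *
s=st(); R0=rot(s['eef_rot']); print('dirs: world up in tool',R0.T@[0,0,1])
im,d=r.capture('side'); print(find('side','plate'),find('side','fin'))
im,d=r.capture('scene'); print(find('scene','plate'),find('scene','fin'))
E
```

```text
27.48 [ 0.4749 -0.0148  0.0263] [ 179.41   11.91 -168.87] [-2.1 -2.3  1.9] 0.0145
dirs: world up in tool [-0.20645458  0.01011235 -0.97840393]
[(0.58, [0.5698, 0.0018, -0.0011])] [(0.98, [0.4667, -0.0155, 0.063])]
[(0.71, [0.5697, -0.0016, -0.0009]), (0.62, [0.7882, 0.0224, -0.0042])] [(0.63, [0.4707, -0.0124, 0.0571]), (0.2, [0.7888, 0.025, -0.0016]), (0.17, [0.6815, -0.008, -0.0022])]
```

Call:
send_rows(motion=[{"travel": [0,0,0],"spin": 0},{"travel": [0,0,0],"spin": 0}], squeeze=55)

```text
time_s: 27.95
tcp_pos: [0.4749, -0.015, 0.0267]
eef_rot: [179.4, 11.9, -168.9]
contact_force: [0.4, -0.3, -1.0]
gripper_width: 0.0134
```

Call:
send_rows(motion=[{"travel": [-0.003,0,-0.015],"spin": 0},{"travel": [-0.003,0,-0.015],"spin": 0},{"travel": [-0.003,0,-0.015],"spin": 0}])

```text
time_s: 28.2
tcp_pos: [0.4706, -0.0171, 0.0697]
eef_rot: [179.5, 11.3, -168.9]
contact_force: [-0.0, -0.7, -2.0]
gripper_width: 0.0137
```

```bash
python3 - <<'E'
from h import *
to(bw(.617-.165,-.1933,.075))
im,d=r.capture('scene'); cv2.imwrite('pics/l.png',cv2.resize(im[120:320,130:370],None,fx=3,fy=3)); print(find('scene','plate'))
W=cloud('scene',d); x,y,z=[W[...,i] for i in range(3)]
m=(z>.008)&(z<.04)&(np.hypot(x-.376,y+.146)<.11)&(x<.46); 
a=cv2.minAreaRect(W[m][:,:2].astype(np.float32)); print(np.round(cv2.boxPoints(a),3))
E
```

```text
28.2 [ 0.4706 -0.0171  0.0697] [ 179.49   11.35 -168.93] [-0.  -0.7 -2. ] 0.0137
tool-axes shift [ 0.0945 -0.2262 -0.0264]
[(0.79, [0.5663, 0.0029, 0.0433])]
[[ 0.333 -0.053]
 [ 0.378 -0.202]
 [ 0.404 -0.194]
 [ 0.359 -0.045]]
```

View pics/l.png

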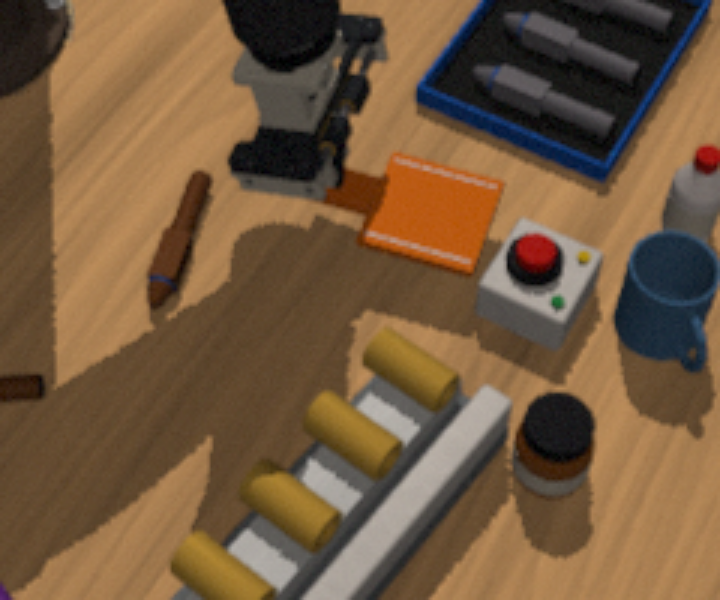

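Lifted plate is level over (430,215) and the grip holds. The brown look-alike's nose lies at about (0.39,-0.20), so I carry the plate over it.

Call:
send_rows(motion=[{"travel": [0.03,0,-0.007],"spin": 0},{"travel": [0.03,0,-0.007],"spin": 0},{"travel": [0.01,-0.025,-0.002],"spin": 6.5},{"travel": [0.005,-0.03,0],"spin": 6.5},{"travel": [0,-0.03,0],"spin": 6.5}])

```text
time_s: 28.72
tcp_pos: [0.4011, -0.112, 0.067]
eef_rot: [175.4, 10.8, 171.4]
contact_force: [0.0, -0.5, -1.2]
gripper_width: 0.0138
```

```bash
python3 - <<'E'
from h import *
to(bw(.455,-.1933,.075))
E
```

```text
28.72 [ 0.4011 -0.112   0.067 ] [175.41  10.79 171.41] [ 0.  -0.5 -1.2] 0.0138
tool-axes shift [-0.0427 -0.1413 -0.0113]
```

Call:
send_rows(motion=[{"travel": [-0.004,-0.033,-0.002],"spin": 0},{"travel": [-0.004,-0.033,-0.002],"spin": 0},{"travel": [-0.004,-0.033,-0.002],"spin": 0},{"travel": [-0.004,-0.025,-0.002],"spin": 0},{"travel": [0,0,0],"spin": 0}])

```text
time_s: 29.13
tcp_pos: [0.3949, -0.2456, 0.0641]
eef_rot: [175.3, 10.6, 170.9]
contact_force: [0.5, -1.5, -1.4]
gripper_width: 0.0137
```

```bash
python3 - <<'E'
from h import *
to(bw(.455,-.1933,.03))
for c in('scene','side'):
    im,d=r.capture(c); print(find(c,'plate'),find(c,'block'))
E
```

```text
29.13 [ 0.3949 -0.2456  0.0641] [175.31  10.63 170.9 ] [ 0.5 -1.5 -1.4] 0.0137
tool-axes shift [-0.0215 -0.0116  0.0379]
[(0.63, [0.4897, -0.2596, 0.0336])] [(0.56, [0.5799, -0.2819, -0.0013]), (0.44, [0.6738, -0.0081, 0.0731])]
[(0.59, [0.4858, -0.2522, 0.0336])] [(0.96, [0.5836, -0.2805, 0.0035]), (0.6, [0.6844, -0.0057, 0.0007])]
```

Call:
send_rows(motion=[{"travel": [0.001,-0.008,0.008],"spin": -0.4},{"travel": [0.002,-0.004,0.01],"spin": 0},{"travel": [0.002,0,0.008],"spin": 0},{"travel": [0,0,0.002],"spin": 0}])

```text
time_s: 29.77
tcp_pos: [0.3948, -0.2472, 0.035]
eef_rot: [175.4, 10.8, 172.0]
contact_force: [-0.1, -0.1, -2.1]
gripper_width: 0.0134
```

```bash
python3 - <<'E'
from h import *
to(bw(.430,-.1933,.027))
for c in('scene','side'):
    im,d=r.capture(c); print(find(c,'plate'))
E
```

```text
29.77 [ 0.3948 -0.2472  0.035 ] [175.36  10.84 171.97] [-0.1 -0.1 -2.1] 0.0134
tool-axes shift [-0.0014 -0.0079  0.0078]
[(0.75, [0.4908, -0.2616, 0.0072])]
[(0.9, [0.4897, -0.258, 0.0028])]
```

Call:
send_rows(motion=[{"travel": [0,-0.007,0.001],"spin": 0.4},{"travel": [0,-0.001,0.003],"spin": 0},{"travel": [0,0,0.002],"spin": 0}])

```text
time_s: 30.22
tcp_pos: [0.3971, -0.2561, 0.0311]
eef_rot: [175.3, 11.1, 171.6]
contact_force: [-4.3, 1.9, 6.8]
gripper_width: 0.0134
```

```bash
python3 - <<'E'
from h import *
to(bw(.430,-.1933,.027))
E
```

```text
30.22 [ 0.3971 -0.2561  0.0311] [175.34  11.08 171.62] [-4.3  1.9  6.8] 0.0134
tool-axes shift [0.0013 0.001  0.004 ]
```

Call:
send_rows(motion=[{"travel": [0,0,0],"spin": 0},{"travel": [0,0,0.003],"spin": 0},{"travel": [0,0,0.003],"spin": 0}], gripper=-0.4)

```text
time_s: 30.47
tcp_pos: [0.3992, -0.2568, 0.0256]
eef_rot: [175.4, 11.2, 171.6]
contact_force: [0.5, -0.3, -0.4]
gripper_width: 0.025
```

```bash
python3 - <<'E'
from h import *
st()
B=bw(.617,-.1933,0); A=bw(1,0,0);
for c in('scene','side'):
    im,d=r.capture(c); W=cloud(c,d); x,y,z=[W[...,i] for i in range(3)]; H,S,V=cv2.split(cv2.cvtColor(im,cv2.COLOR_BGR2HSV))
    m=(np.hypot(x-.47,y+.257)<.15)&(S>150)&(H<16)&(z<.03)&(z>.003); a=cv2.minAreaRect(W[m][:,:2].astype(np.float32)); print(a,np.median(W[m][:,2]),np.ptp(W[m][:,2]))
    print(find(c,'plate'),find(c,'fin'))
    cv2.imwrite(f'pics/p_{c}.png',cv2.resize(im[190:340,130:330],None,fx=4,fy=4) if c=='scene' else im)
E
```

```text
30.47 [ 0.3992 -0.2568  0.0256] [175.37  11.22 171.55] [ 0.5 -0.3 -0.4] 0.025
((0.45392173528671265, -0.2522834539413452), (0.19381940364837646, 0.20598527789115906), 81.34147644042969) 0.008597689240065431 0.025485471735259058
[(0.85, [0.4909, -0.2681, -0.0016])] [(0.67, [0.3936, -0.2549, 0.0561])]
((0.4503539800643921, -0.25538769364356995), (0.19323675334453583, 0.22938774526119232), 72.68061065673828) 0.010951363606634956 0.026833269016250494
[] [(0.95, [0.3894, -0.2547, 0.0625])]
```

View pics/p_scene.png

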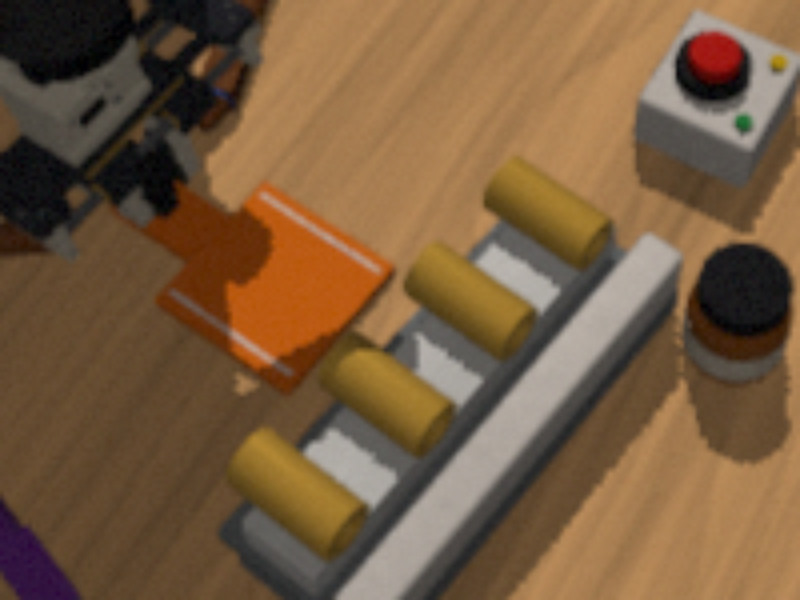

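The plate (275,290) lies flat and lined up with the slot under the block. I regrip the fin lightly and slide in.

Call:
send_rows(motion=[{"travel": [0,0.001,0],"spin": 0},{"travel": [0,0,0],"spin": 0},{"travel": [0,0,0],"spin": 0}], gripper=-1, squeeze=12)

```text
time_s: 31.02
tcp_pos: [0.3994, -0.2556, 0.0261]
eef_rot: [175.4, 11.2, 171.6]
contact_force: [-0.7, -0.4, 3.5]
gripper_width: 0.0157
```

Call:
send_rows(motion=[{"travel": [-0.015,0,0.003],"spin": 0},{"travel": [-0.015,0,0.003],"spin": 0},{"travel": [-0.01,0,0.002],"spin": 0}])

```text
time_s: 31.27
tcp_pos: [0.4366, -0.2603, 0.0263]
eef_rot: [175.3, 11.0, 171.5]
contact_force: [-2.7, 0.3, 3.6]
gripper_width: 0.0156
```

```bash
python3 - <<'E'
from h import *
to(bw(.617-.042,-.1933,.026))
for c in('scene','side'):
    im,d=r.capture(c); print(find(c,'plate'),find(c,'fin'))
E
```

```text
31.27 [ 0.4366 -0.2603  0.0263] [175.34  10.98 171.55] [-2.7  0.3  3.6] 0.0156
tool-axes shift [-0.1028 -0.0021  0.0201]
[(0.93, [0.5296, -0.2779, 0.001])] [(0.56, [0.4303, -0.2558, 0.061])]
[(0.85, [0.5303, -0.2752, 0.0008])] [(0.79, [0.4297, -0.2594, 0.0614]), (0.24, [0.53, -0.2766, 0.0031])]
```

Call:
send_rows(motion=[{"travel": [-0.01,0,0.002],"spin": 0},{"travel": [-0.01,0,0.002],"spin": 0}])

```text
time_s: 31.73
tcp_pos: [0.4522, -0.2617, 0.0258]
eef_rot: [175.2, 10.7, 171.5]
contact_force: [-14.4, 4.8, 10.4]
gripper_width: 0.0155
```

Call:
send_rows(motion=[{"travel": [-0.01,0,0.002],"spin": 0},{"travel": [-0.01,0,0.002],"spin": 0}])

```text
time_s: 31.9
tcp_pos: [0.4608, -0.2609, 0.022]
eef_rot: [174.9, 9.5, 171.3]
contact_force: [-15.1, 1.9, 12.2]
gripper_width: 0.0167
```

```bash
python3 - <<'E'
from h import *
to(bw(.617-.042,-.1933,.026))
for c in('scene','side'):
    im,d=r.capture(c); print(find(c,'plate'),find(c,'fin'))
E
```

```text
31.9 [ 0.4608 -0.2609  0.022 ] [174.93   9.51 171.3 ] [-15.1   1.9  12.2] 0.0167
tool-axes shift [-0.0803 -0.0039  0.0091]
[(0.92, [0.5444, -0.2847, 0.0]), (0.38, [0.5527, 0.2914, 0.0204])] [(0.93, [0.4429, -0.2588, 0.0535])]
[(0.73, [0.543, -0.2797, -0.0005])] [(0.79, [0.4451, -0.2588, 0.0631])]
```

```bash
python3 - <<'E'
from h import *
im,d=r.capture('scene'); W=cloud('scene',d); np.save('s5.npy',d); cv2.imwrite('pics/s5raw.png',im)
H,S,V=cv2.split(cv2.cvtColor(im,cv2.COLOR_BGR2HSV)); x,y,z=[W[...,i] for i in range(3)]
m=(np.hypot(x-.54,y+.28)<.09)&(S<110)&(V>120)&(z<.022)&(z>.002)
n,l,s,ce=cv2.connectedComponentsWithStats(m.astype(np.uint8))
for i in range(1,n):
    if s[i,4]>8:
        p=W[l==i]; vx=cv2.fitLine(p[:,:2].astype(np.float32),cv2.DIST_L2,0,.01,.01).ravel(); print(s[i],p[:,:2].min(0),p[:,:2].max(0),np.degrees(np.arctan(vx[1]/vx[0])),vx[2:],p[:,2].mean())
cv2.imwrite('pics/s5.png',cv2.resize(im[200:320,150:300],None,fx=5,fy=5))
E
```

```text
[212 249  20  16  34] [ 0.50797955 -0.23814062] [ 0.57259182 -0.22475221] -10.273046 [ 0.5400623  -0.23100826] 0.010706359679426666
[201 284  11   9  20] [ 0.53746631 -0.32878147] [ 0.56999589 -0.32060497] -9.303972 [ 0.55420184 -0.3249299 ] 0.009960141208435669
```

View pics/s5.png

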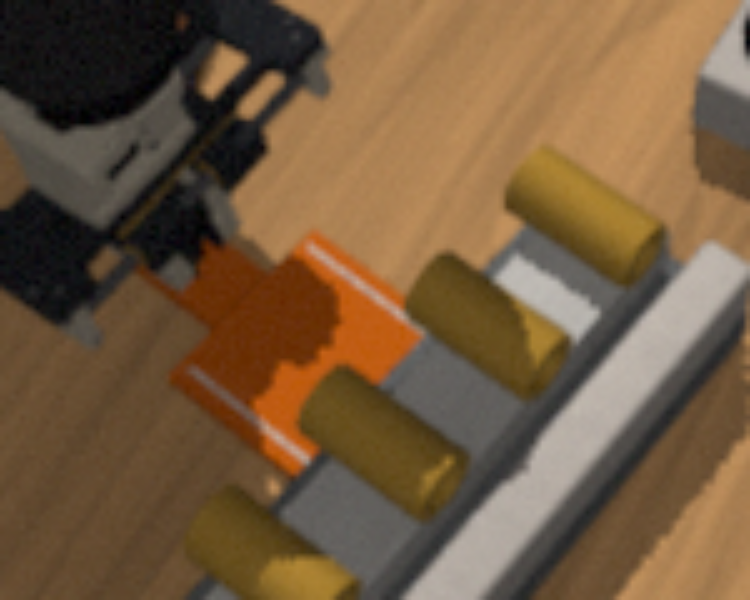

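The picture shows the slab's leading edge under the sleeves at (370,400), yawed about 1.5° off, which explains the 15 N jam at the start of the straight sides. I back off slightly, turn it, grip firmer and push again.

Call:
send_rows(motion=[{"travel": [0.004,0,-0.001],"spin": 0},{"travel": [0,0,0],"spin": -1.0},{"travel": [0,0,0],"spin": 0}], squeeze=25)

```text
time_s: 32.5
tcp_pos: [0.4573, -0.2614, 0.0235]
eef_rot: [175.2, 9.8, 172.4]
contact_force: [2.7, -2.0, 1.7]
gripper_width: 0.0148
```

Call:
send_rows(motion=[{"travel": [-0.008,-0.001,0.0015],"spin": 0},{"travel": [-0.008,0,0.0015],"spin": 0},{"travel": [-0.008,0,0.0015],"spin": 0}])

```text
time_s: 32.75
tcp_pos: [0.4734, -0.263, 0.022]
eef_rot: [175.0, 9.0, 172.3]
contact_force: [-10.3, 1.1, 16.8]
gripper_width: 0.0155
```

```bash
cat > pl.py <<'E'
from h import *
s=st(); t=s['tcp_pos']; a=bw(1,0,0); b=bw(0,1,0); print('tcp b',a@t-.617,b@t+.1933)
for c in('scene','side'):
    im,d=r.capture(c); W=cloud(c,d); H,S,V=cv2.split(cv2.cvtColor(im,cv2.COLOR_BGR2HSV)); x,y,z=[W[...,i] for i in range(3)]
    for n_ in('plate','fin'):
        print(c,n_,[(q[0],round(a@np.array(q[1])-.617,4),round(b@np.array(q[1])+.1933,4)) for q in find(c,n_,1)])
    m=(np.hypot(x-.55,y+.28)<.11)&(S<110)&(V>120)&(z<.022)&(z>.002)
    n,l,s_,ce=cv2.connectedComponentsWithStats(m.astype(np.uint8))
    for i in range(1,n):
        if s_[i,4]>8 and c=='scene':
            p=W[l==i]; v=cv2.fitLine(p[:,:2].astype(np.float32),cv2.DIST_L2,0,.01,.01).ravel(); print('line',s_[i,4],round(np.degrees(np.arctan(v[1]/v[0])),1),'b',round(a[:2]@v[2:]-.617,4),round(b[:2]@v[2:]+.1933,4))
E
python3 pl.py
```

```text
32.75 [ 0.4734 -0.263   0.022 ] [174.98   9.04 172.25] [-10.3   1.1  16.8] 0.0155
tcp b -0.10990679527511837 0.003145795388595496
scene plate [(0.78, np.float64(-0.023), np.float64(-0.0016))]
scene fin [(0.95, np.float64(-0.1249), np.float64(0.0024))]
line 26 -11.0 b -0.0435 0.0452
line 13 -9.5 b -0.0134 -0.0453
side plate [(0.83, np.float64(-0.0241), np.float64(0.0002))]
side fin [(0.9, np.float64(-0.1277), np.float64(0.0029))]
```

Call:
send_rows(motion=[{"travel": [0.002,-0.002,-0.002],"spin": -0.5},{"travel": [0,-0.002,0],"spin": 0}])

```text
time_s: 33.22
tcp_pos: [0.4724, -0.2673, 0.0242]
eef_rot: [175.1, 9.3, 172.8]
contact_force: [-0.7, 5.0, 4.7]
gripper_width: 0.0144
```

Call:
send_rows(motion=[{"travel": [-0.01,0,0.001],"spin": 0},{"travel": [-0.01,0,0.001],"spin": 0},{"travel": [-0.01,0,0.0015],"spin": 0}])

```text
time_s: 33.47
tcp_pos: [0.4934, -0.2684, 0.0233]
eef_rot: [174.8, 8.3, 172.6]
contact_force: [-13.0, 6.2, 17.3]
gripper_width: 0.015
```

```bash
python3 pl.py
```

```text
33.47 [ 0.4934 -0.2684  0.0233] [174.84   8.34 172.6 ] [-13.    6.2  17.3] 0.015
tcp b -0.08932851143617593 0.0007629865961909232
scene plate [(0.71, np.float64(-0.1043), np.float64(0.0031))]
scene fin [(0.73, np.float64(-0.1048), np.float64(0.002))]
line 17 -10.7 b -0.0349 0.0445
side plate [(0.87, np.float64(-0.0011), np.float64(-0.0012))]
side fin [(0.67, np.float64(-0.1216), np.float64(0.6444))]
```

Call:
send_rows(motion=[{"travel": [0,-0.001,-0.002],"spin": 0},{"travel": [-0.012,0,0],"spin": 0},{"travel": [-0.012,0,0.001],"spin": 0},{"travel": [-0.012,0,0.001],"spin": 0}])

```text
time_s: 34.1
tcp_pos: [0.5185, -0.2715, 0.0242]
eef_rot: [174.6, 7.2, 172.4]
contact_force: [-8.8, 3.4, 5.3]
gripper_width: 0.0146
```

```bash
python3 pl.py
```

```text
34.1 [ 0.5185 -0.2715  0.0242] [174.56   7.22 172.39] [-8.8  3.4  5.3] 0.0146
tcp b -0.06404044848848844 0.0014358977202294232
scene plate [(0.84, np.float64(0.0227), np.float64(0.0004))]
scene fin [(0.64, np.float64(-0.0816), np.float64(0.0016))]
side plate [(0.67, np.float64(0.0224), np.float64(0.0008))]
side fin [(0.51, np.float64(0.1239), np.float64(0.4496))]
```

Call:
send_rows(motion=[{"travel": [0,0,0],"spin": 0},{"travel": [0,0,0],"spin": 0},{"travel": [0.012,0,-0.001],"spin": 0},{"travel": [0.012,0,-0.002],"spin": 0}], gripper=-0.4)

```text
time_s: 34.73
tcp_pos: [0.4996, -0.2698, 0.025]
eef_rot: [174.7, 7.8, 172.4]
contact_force: [-1.3, 0.5, -0.7]
gripper_width: 0.0258
```

```bash
python3 pl.py
```

```text
34.73 [ 0.4996 -0.2698  0.025 ] [174.68   7.82 172.43] [-1.3  0.5 -0.7] 0.0258
tcp b -0.08300136051777596 0.00033072160941211015
scene plate [(0.57, np.float64(0.0222), np.float64(-0.002))]
scene fin [(0.64, np.float64(-0.0796), np.float64(0.0021))]
side plate [(0.59, np.float64(0.0215), np.float64(-0.0025))]
side fin [(0.89, np.float64(-0.0809), np.float64(0.0014))]
```

Call:
send_rows(motion=[{"travel": [0.002,0,0],"spin": 0},{"travel": [0,0,0],"spin": 0},{"travel": [0,0,0],"spin": 0}], gripper=-1, squeeze=25)

```text
time_s: 35.28
tcp_pos: [0.4991, -0.2703, 0.026]
eef_rot: [174.7, 7.9, 172.5]
contact_force: [-3.5, -2.1, 9.5]
gripper_width: 0.015
```

Call:
send_rows(motion=[{"travel": [-0.012,0,0.001],"spin": 0},{"travel": [-0.012,0,0.001],"spin": 0},{"travel": [-0.01,0,0.001],"spin": 0}])

```text
time_s: 35.53
tcp_pos: [0.5287, -0.2746, 0.028]
eef_rot: [174.7, 7.5, 172.4]
contact_force: [-4.9, 0.0, 3.9]
gripper_width: 0.0149
```

```bash
python3 pl.py
```

```text
35.53 [ 0.5287 -0.2746  0.028 ] [174.71   7.53 172.42] [-4.9  0.   3.9] 0.0149
tcp b -0.05350110256337248 -9.175959518903376e-05
scene plate []
scene fin [(0.74, np.float64(-0.0468), np.float64(0.0019))]
side plate [(0.63, np.float64(0.0589), np.float64(0.2886))]
side fin [(0.75, np.float64(-0.0476), np.float64(-0.004))]
```

Call:
send_rows(motion=[{"travel": [-0.005,0,0.001],"spin": 0},{"travel": [-0.005,0,0.001],"spin": 0}])

```text
time_s: 36.0
tcp_pos: [0.5305, -0.2728, 0.0256]
eef_rot: [174.5, 6.8, 172.4]
contact_force: [-17.7, 6.3, 19.0]
gripper_width: 0.0157
```

Call:
send_rows(motion=[{"travel": [-0.005,0,0.001],"spin": 0}])

```text
time_s: 36.08
tcp_pos: [0.5307, -0.2721, 0.025]
eef_rot: [174.4, 6.3, 172.4]
contact_force: [-18.0, 3.4, 23.4]
gripper_width: 0.0162
```

```bash
python3 pl.py
```

```text
36.08 [ 0.5307 -0.2721  0.025 ] [174.4    6.31 172.42] [-18.    3.4  23.4] 0.0162
tcp b -0.0519421507683826 0.002593870959944483
scene plate []
scene fin [(0.46, np.float64(-0.0488), np.float64(0.0055))]
side plate [(0.75, np.float64(-0.0908), np.float64(0.4844))]
side fin [(0.68, np.float64(-0.0509), np.float64(0.0015))]
```

Call:
send_rows(motion=[{"travel": [0,0,-0.001],"spin": 0},{"travel": [0,0,0],"spin": 0},{"travel": [0,0,0],"spin": 0}], gripper=-0.2)

```text
time_s: 36.63
tcp_pos: [0.529, -0.2716, 0.0264]
eef_rot: [174.4, 6.3, 172.4]
contact_force: [0.6, -0.0, -0.9]
gripper_width: 0.0306
```

Call:
send_rows(motion=[{"travel": [0.01,0,-0.03],"spin": 0},{"travel": [0.015,0,-0.03],"spin": 0},{"travel": [0.02,0,-0.02],"spin": 0},{"travel": [0.02,0,0],"spin": 0}])

```text
time_s: 36.97
tcp_pos: [0.4573, -0.2696, 0.0981]
eef_rot: [174.4, 6.2, 172.5]
contact_force: [-0.1, -0.4, 0.8]
gripper_width: 0.0355
```

```bash
python3 pl.py; python3 - <<'E'
from h import *
im,d=r.capture('scene'); cv2.imwrite('pics/e.png',cv2.resize(im[200:320,150:300],None,fx=5,fy=5))
W=cloud('scene',d); x,y,z=[W[...,i] for i in range(3)]; H,S,V=cv2.split(cv2.cvtColor(im,cv2.COLOR_BGR2HSV))
a=bw(1,0,0);b=bw(0,1,0)
m=(np.hypot(x-.53,y+.275)<.06)&(V<70)&(z>.054)&(z<.068); p=W[m]; q=np.c_[p@a-.617,p@b+.1933]; print(len(p),q.min(0),q.max(0),np.median(q,0))
m=(np.hypot(x-.53,y+.275)<.12)&(S>150)&(H<16)&(z<.016)&(z>.004); p=W[m]; q=np.c_[p@a-.617,p@b+.1933]; print(len(p),q.min(0),q.max(0))
E
```

```text
36.97 [ 0.4573 -0.2696  0.0981] [174.38   6.23 172.53] [-0.1 -0.4  0.8] 0.0355
tcp b -0.12482283334828986 -0.005749009282169343
scene plate []
scene fin [(0.88, np.float64(-0.0476), np.float64(0.0026))]
side plate [(0.49, np.float64(0.0519), np.float64(0.0016))]
side fin [(0.79, np.float64(-0.0502), np.float64(0.0016))]
78 [-0.06397164 -0.0086406 ] [-0.02856051  0.00616271] [-0.0460976  -0.00177137]
152 [-0.06715121 -0.02121234] [-0.00435927  0.0203836 ]
```

View pics/e.png

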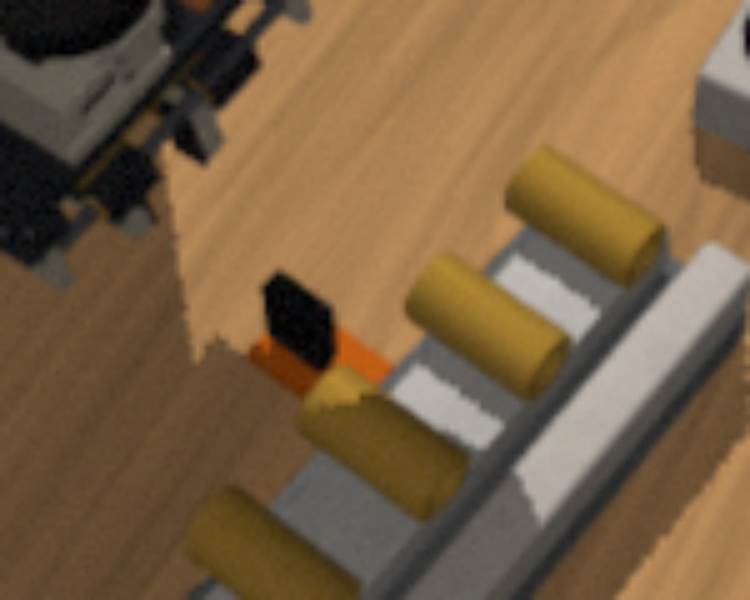

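The fin (300,320) and tail stand just outside the block, and the fin and tail measure as home. To rule out a jam short of the stop, I push once more from behind with shut fingers.

Call:
send_rows(motion=[{"travel": [0,0.006,0.03],"spin": 0},{"travel": [0.003,0,0.03],"spin": 0},{"travel": [0.002,0,0.008],"spin": 0},{"travel": [0,0,0],"spin": 0}], gripper=-1)

```text
time_s: 37.65
tcp_pos: [0.464, -0.2569, 0.0251]
eef_rot: [174.4, 6.0, 172.6]
contact_force: [-1.0, 0.5, 0.7]
gripper_width: 0.0139
```

Call:
send_rows(motion=[{"travel": [-0.015,0,0.001],"spin": 0},{"travel": [-0.01,0,0.001],"spin": 0}])

```text
time_s: 37.82
tcp_pos: [0.4878, -0.2598, 0.0252]
eef_rot: [174.3, 5.8, 172.6]
contact_force: [0.3, -0.3, -0.5]
gripper_width: 0.0021
```

```bash
python3 pl.py
```

```text
37.82 [ 0.4878 -0.2598  0.0252] [174.34   5.78 172.57] [ 0.3 -0.3 -0.5] 0.0021
tcp b -0.09616885024811161 0.008463705663683485
scene plate []
scene fin [(0.19, np.float64(-0.0018), np.float64(0.0021))]
side plate [(0.65, np.float64(0.0525), np.float64(0.0011))]
side fin [(0.66, np.float64(-0.0482), np.float64(0.0019))]
```

Call:
send_rows(motion=[{"travel": [-0.004,-0.007,0],"spin": 0},{"travel": [-0.006,0,0.001],"spin": 0},{"travel": [-0.006,0,0.001],"spin": 0}])

```text
time_s: 38.37
tcp_pos: [0.501, -0.269, 0.0255]
eef_rot: [174.3, 5.9, 172.5]
contact_force: [-0.3, -0.9, 0.2]
gripper_width: 0.0009
```

Call:
send_rows(motion=[{"travel": [-0.005,0,0.001],"spin": 0},{"travel": [-0.005,0,0.001],"spin": 0}])

```text
time_s: 38.53
tcp_pos: [0.5061, -0.2694, 0.0237]
eef_rot: [174.2, 5.2, 172.5]
contact_force: [-26.0, 2.0, 19.9]
gripper_width: 0.0004
```

```bash
python3 pl.py
```

```text
38.53 [ 0.5061 -0.2694  0.0237] [174.19   5.2  172.47] [-26.    2.   19.9] 0.0004
tcp b -0.07667668591052057 0.0016618907605413236
scene plate []
scene fin [(0.79, np.float64(-0.0458), np.float64(0.0044))]
side plate [(0.73, np.float64(0.0553), np.float64(-0.0006))]
side fin [(0.72, np.float64(-0.0492), np.float64(0.0049))]
```

Solid at 26 N with the plate reading about 55 mm: home. I retreat, check everything and hand in.

Call:
send_rows(motion=[{"travel": [0.015,0,0],"spin": 0},{"travel": [0.02,0,-0.01],"spin": 0},{"travel": [0.01,0,-0.04],"spin": 0},{"travel": [0,0,-0.04],"spin": 0},{"travel": [0,0,-0.04],"spin": 0}])

```text
time_s: 39.25
tcp_pos: [0.4407, -0.2726, 0.1411]
eef_rot: [173.9, 3.9, 172.4]
contact_force: [1.1, -1.4, -0.8]
gripper_width: 0.0005
```

Call:
send_rows(motion=[{"travel": [0,0,-0.02],"spin": 0},{"travel": [0,0,0],"spin": 0},{"travel": [0,0,0],"spin": 0}])

```text
time_s: 39.5
tcp_pos: [0.443, -0.2774, 0.1722]
eef_rot: [174.2, 4.8, 172.4]
contact_force: [-0.0, 0.3, -0.8]
gripper_width: 0.0002
```

```bash
python3 pl.py; python3 - <<'E'
from h import *
im,d=r.capture('side'); print(find('side','housing0',6),find('side','stop_top'),find('side','glue',1),find('side','jar',1),find('side','mug',1))
im,d=r.capture('scene'); print(find('scene','housing0',7))
a=bw(1,0,0);b=bw(0,1,0); W=cloud('scene',d); x,y,z=[W[...,i] for i in range(3)]; H,S,V=cv2.split(cv2.cvtColor(im,cv2.COLOR_BGR2HSV))
m=(np.hypot(x-.53,y+.275)<.12)&(S>150)&(H<16)&(z<.016)&(z>.004); p=W[m]; q=np.c_[p@a-.617,p@b+.1933]; print(np.percentile(q,1,0),np.percentile(q,99,0))
m=(S>100)&(H>15)&(H<30)&(z>.07)&(z<.1)&(np.hypot(x-.62,y+.29)<.2); p=W[m]; q=np.c_[p@a-.617,p@b+.1933]
for k in(-.117,-.039,.039,.117):
    s=q[abs(q[:,1]-k)<.025]; print('brass',k,np.percentile(s,2,0),np.percentile(s,98,0))
E
```

```text
39.5 [ 0.443  -0.2774  0.1722] [174.21   4.75 172.4 ] [-0.   0.3 -0.8] 0.0002
tcp b -0.13783090841149936 -0.015564713779827738
scene plate [(0.74, np.float64(-0.0018), np.float64(0.0009))]
scene fin [(0.85, np.float64(-0.0497), np.float64(0.0074))]
side plate []
side fin [(0.67, np.float64(-0.0514), np.float64(0.0048))]
[(0.89, [0.5607, 0.2088, 0.02]), (0.81, [0.3726, -0.1502, 0.0127]), (0.74, [0.5556, 0.2935, 0.0184]), (0.68, [0.557, 0.3732, 0.0166]), (0.56, [0.2725, -0.3712, 0.0094]), (0.51, [0.4866, -0.5027, 0.012])] [(0.57, [0.5335, -0.2703, 0.0628]), (0.45, [0.6777, -0.0068, 0.071])] [(0.83, [0.771, 0.1424, -0.0003])] [(0.66, [0.5798, -0.2803, 0.004])] [(0.94, [0.7875, 0.0231, 0.0031])]
[(0.95, [0.2704, -0.3731, 0.0148]), (0.94, [0.5588, 0.374, 0.0155]), (0.88, [0.5521, 0.2879, 0.0216]), (0.7, [0.3757, -0.1462, 0.0125]), (0.69, [0.4852, -0.5049, 0.0107]), (0.55, [0.5571, 0.2092, 0.0157]), (0.52, [0.6746, -0.0064, 0.0721])]
[-0.06544719 -0.01858395] [-0.00521562  0.02185037]
brass -0.117 [ 0.00588709 -0.13613491] [ 0.07834492 -0.10190095]
brass -0.039 [ 0.00549428 -0.05814842] [ 0.07844406 -0.02434024]
brass 0.039 [0.00597261 0.01928722] [0.07821337 0.05366442]
brass 0.117 [0.0054664  0.09711184] [0.07838752 0.13211972]
```

```bash
python3 -c "
from h import *
print(r.close_job())"
```

```text
the job is handed in; nothing more can be done
None
```

The job is done and handed in at about 40 s of robot time. The hand-in gives no verdict, so the results below are from my own last checks.

- **Button:** I pressed it to its stop, with 13 N or more held at the bottom. It sprang back up and last read 71 mm high.
- **Housings:** Three were present; the sleeve at y = -39 was empty from the start. All three were drawn straight out and lie flat and apart in the tray, at about y = 0.209, 0.291 and 0.373 m. On the last housing the first closing was a few mm off-centre and pushed sideways with about 25 N. I opened, re-centred and closed again, and the pull itself then read under 3 N.
- **Plate:** It jammed once at about 15 N because of a small yaw error. I corrected that, slid it in and regripped further back on the fin. A final push from behind met a solid stop at 26 N. Relative to the sleeve mouths the tail end reads -69.5 mm, where -70 is home.
- **Last checks:**
  - The side camera read the plate's origin at 55 mm.
  - One late scene-camera reading put it at -2 mm; the slab is hidden under the block by then, so I took that as a wrong detection.
  - The two fin-top readings were 5 to 7 mm sideways, which would mean more yaw than the slot allows by its dimensions. The tail's edges read only about 1.6 mm off-centre.
  - The glue bottle and mug read within a few mm of their starting places. The last jar detection was false (it fell on the block), and the caliper was not rechecked; the arm worked near neither.
- **Tool tilt:** The tool slowly tilted during the moves, up to about 12°, and I compensated for it when pulling, placing and inserting.

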